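Set up the marking guide: board, carriage and weights

ROBOT

A 6-joint arm with a two-finger parallel gripper is mounted at the origin on the work surface. World frame = base frame: x ahead of the robot, y to its left, z up, the work surface at z = 0. Lengths are in m, angles in rad, forces in N, time in s.
With the tool pointing down it reaches from about 0.325 to 0.9 m from the base axis. Payload 6.1 kg.
Tool frame: the origin (TCP) lies midway between the tips of the shut fingers; the grasp point (between the pads) lies 19 mm behind it; z points along the fingers, y is the direction in which the jaws open and shut (so a half turn about z gives the same grasp; the last joint's range is limited). The gripper opens to 87 mm and grips with 3 to 60 N. Pads are 19 mm wide; open, the fingers measure 117 mm over their backs; the gripper's body (75 mm by 190 mm) begins 51 mm behind the grasp point.
Start: joints at [-1.394, 0.22, 1.526, -0, 1.395, -0.126], TCP at [0.186, -0.597, 0.19] pointing down, gripper open.
Joint ranges: [-2.98, 2.98], [-0.91, 2.08], [0.09, 2.57], [-1.24, 4.39], [0.2, 2.65], [-2.68, 2.68]. Speed limits (rad/s): [2.57, 2.57, 3.01, 3.14, 3.14, 3.14].

INTERFACE

Orientations are given as a unit quaternion [x, y, z, w].
In Python, from bench import status, viewer, order gives the robot as it stands.
- The arm moves only by the shell command python3 -m jog 'ROWS' [OPENING] [FORCE]. ROWS is JSON, a list of rows, each a list of 2 entries, a list of its own where there are three numbers: the shift along the world's x, y, z in m, then the turn about the world's z in rad. In form: [[[tx, ty, tz], twist], ...]. A call has 1 to 5 rows; each row shifts and turns the commanded pose from where the row before left it; what a row does not reach is not made up. A row lasts 1/10 s, in which the tool goes at most 50 mm and 8.59 degrees, less where a joint would pass 70% of its speed; a pose out of reach is approached as far as the arm can. A call is refused whole if a number of a shift passes 0.05 or a number of a turn 0.15, either way. A call with a gripper value outside its range is refused whole. OPENING is the opening, from 0 (shut) to 1 (fully open), set as the call begins (- or left out, the last holds). The fingers move at their own pace and stop on an object; FORCE is the grip in N (left out, the last holds). Time passes only in rows, so rows that do not move let the fingers close. It gives the time, the measured TCP pose, the force and the opening at its end, in the units of the state.
- status.get_state(): the state, without advancing time (a new reading comes with each control period).
- viewer.camera(name): name is "scene" or "top" or "wrist"; returns the picture (400x640x3 uint8, blue, green, red); there is no depth.
- viewer.camera_params(name): a dict with "K" (3x3 intrinsics, pixels), "rvec" (rotation vector, rad) and "tvec" (3), from world to camera coordinates, as OpenCV has them. Camera axes: x right, y down, z forward; pixel columns grow to the right and rows downward; lengths in m; the calibration is good to about 2 mm. A picture is of the moment at which its call begins: read the wrist's pose just before it. camera_params takes no time and is no camera call; for the wrist camera it gives the pose at the moment of the call.
- order.job_done(): hands the job in, once; it reports no verdict.
The state is a dict: "time": time; "joints": joint angles; "joint_vel": joint speeds; "joint_torque": joint torques, N m; "position": TCP position; "orientation": TCP orientation; "ft_force": force on the tool from outside, world axes, zero at the start; "wrist_torque": the same for the moment, N m; "width": opening from 0.0 (shut) to 1.0 (fully open).
Only numpy, scipy, OpenCV 4.12 (cv2) and the standard library are available. Lean on these libraries where they do the work, as an engineer would, in place of code of your own. Each camera call takes 0.05 s, during which the arm holds its last target.

TASK

Set up the marking guide for the grey pattern board, which lies in front of the guide's left or right half: first push the board gently straight up to the guide's front edge until it sits flush and square, then lift off the track the weight that blocks the carriage's way to the end away from the board, and stand it gently, upright, on the middle of the board. Next slide the carriage fully to that free end, and last move the other weight along the track to stand upright close beside the carriage, within a finger's width, as a chock. Let go of everything, keep the board flush, never tip a weight over, and leave the jar, chalk, spool and pot where they are.

Things in the scene. Friction and masses are not known exactly. Their poses are not given: they have to be found in the camera images.
- track: Marking guide fixed to the bench: flat aluminium track 80 mm deep (x), 500 mm long (y), 14 mm high; a dark rail 28 mm high (above the bench) from x=+15 to +39 mm; the weights stand on the strip before it (middle x=-16 mm). Black stops, 50 mm high, fill the last 30 mm at each end. Origin: centre of underside; x away from the robot, y left, z up. Front edge: straight face at x=-40 mm.
- carriage (a joint): Position of the white sliding carriage along the track's y, in m: 0 mid-track, +0.19 against the left end stop, -0.19 against the right one. Slides with about 2 N of friction and stays where left. Its body is 76 mm deep by 50 mm along the track and spans the whole width of the track from 24 to 60 mm above the bench.
- carriage_grip (a point): Point in the carriage's upright black grip, 83 mm above the bench, on the track's centre line; axes as the track's. The grip is a flat bar, 44 mm along x, 14 mm thick along y, from 60 to 101 mm above the bench.
- weight_left: Steel pattern weight standing, at the start, on the front strip of the track, left (+y) of the carriage: a disc 40 mm in diameter and 36 mm high with a round knob, 18 mm in diameter and 24 mm high, on top; 60 mm high in all, about 0.36 kg. Origin: centre of the underside; z up.
- weight_right: The same kind of steel weight, standing at the start right (-y) of the carriage on the track's front strip.
- board: Loose grey pattern board lying on the bench in front of the left or right half of the track, 35 to 60 mm short of it and a little askew: 80 mm (its x) by 150 mm (its y) by 10 mm thick, about 0.1 kg. Origin: centre of the underside; z up. Flush against the guide, its origin lies at x=-80 mm in the track's frame. To be handled gently: pushing or pressing on it with more than about 30 N damages it, as does a weight dropped on it.
- jar: Bystander: closed glass jar, 54 mm in diameter, 60 mm high, in front of the half of the track that the board is not at. Origin under its centre.
- chalk: Bystander: white block of chalk, 30 x 42 x 12 mm, on the bench before the middle of the track. Origin under its centre.
- spool: Bystander: wooden spool, 38 mm in diameter, 50 mm high, on the left side of the bench.
- pot: Bystander: white ceramic pot, 70 mm in diameter, 90 mm high, on the right side of the bench. The other tools and boxes about are fixed and need no attention.
Things that resemble listed ones, but are neither listed nor needed, are in the scene too. Leave any blue look-alike of the weight_right alone.

How it is judged:
On the way, in this order (a step that is already met when the one before it is completed fails the run):
1. the board lies flush and square against the guide's front edge (x of board in the frame of track between -0.085 and -0.075 m and angle between the y axis of board and the y axis of track, either way round below 0.05 rad and distance of board from where it was at the start of the episode below 0.1 m and height (world z) of board below 0.004 m and linear speed of board below 0.02 m/s), for 0.2 s.
2. the weight that blocked the way to the end away from the board stands, released, on the middle of the board (((y of board in the frame of track above 0 m and horizontal distance between weight_right and board below 0.025 m and z of weight_right in the frame of board between 0.006 and 0.014 m and angle between weight_right's own z axis and vertical below 0.1 rad and linear speed of weight_right below 0.02 m/s and contact force between the fingers and weight_right below 0.1 N) or (y of board in the frame of track below 0 m and horizontal distance between weight_left and board below 0.025 m and z of weight_left in the frame of board between 0.006 and 0.014 m and angle between weight_left's own z axis and vertical below 0.1 rad and linear speed of weight_left below 0.02 m/s and contact force between the fingers and weight_left below 0.1 N))), for 0.2 s.
3. the carriage is fully at the end away from the board (((y of board in the frame of track above 0 m and value of joint carriage below -0.184 m) or (y of board in the frame of track below 0 m and value of joint carriage above 0.184 m))), for 0.2 s.
4. the other weight stands, released, on the track close beside the carriage (((y of board in the frame of track above 0 m and y of weight_left in the frame of carriage_grip between 0.04 and 0.075 m and x of weight_left in the frame of track between -0.036 and 0.002 m and z of weight_left in the frame of track between 0.01 and 0.018 m and angle between weight_left's own z axis and vertical below 0.1 rad and linear speed of weight_left below 0.02 m/s and contact force between the fingers and weight_left below 0.1 N) or (y of board in the frame of track below 0 m and y of weight_right in the frame of carriage_grip between -0.075 and -0.04 m and x of weight_right in the frame of track between -0.036 and 0.002 m and z of weight_right in the frame of track between 0.01 and 0.018 m and angle between weight_right's own z axis and vertical below 0.1 rad and linear speed of weight_right below 0.02 m/s and contact force between the fingers and weight_right below 0.1 N))), for 0.2 s.
At the end, for the whole second after the job is handed in: Board flat at its own half, flush (5 mm) and square (0.05 rad) to the guide; the blocking weight upright within 25 mm of its centre; carriage within 6 mm of the end stop away from the board; other weight upright on the track, at most 30 mm from the carriage; both released, at rest (all of step 1 and ((y of board in the frame of track above 0 m and horizontal distance between weight_right and board below 0.025 m and z of weight_right in the frame of board between 0.006 and 0.014 m and angle between each of weight_right, weight_left's own z axis and vertical below 0.1 rad and linear speed of each of weight_right, weight_left below 0.02 m/s and contact force between the fingers and weight_right below 0.1 N and value of joint carriage below -0.184 m and y of weight_left in the frame of carriage_grip between 0.04 and 0.075 m and x of weight_left in the frame of track between -0.036 and 0.002 m and z of weight_left in the frame of track between 0.01 and 0.018 m and contact force between the fingers and weight_left below 0.1 N) or (y of board in the frame of track below 0 m and horizontal distance between weight_left and board below 0.025 m and z of weight_left in the frame of board between 0.006 and 0.014 m and angle between each of weight_left, weight_right's own z axis and vertical below 0.1 rad and linear speed of each of weight_left, weight_right below 0.02 m/s and contact force between the fingers and weight_left below 0.1 N and value of joint carriage above 0.184 m and y of weight_right in the frame of carriage_grip between -0.075 and -0.04 m and x of weight_right in the frame of track between -0.036 and 0.002 m and z of weight_right in the frame of track between 0.01 and 0.018 m and contact force between the fingers and weight_right below 0.1 N))); the robot touches nothing.
It fails at once if a weight is tipped over (angle between any of weight_left, weight_right's own z axis and vertical above 0.7 rad).
It fails at once if the board is pushed or pressed with more than 30 N by the gripper (contact force between any of the fingers, the arm and board above 30 N).
It fails at once if a weight is dropped on the board or forced down on it (more than 40 N) (contact force between any of weight_left, weight_right and board above 40 N).
It fails at once if a bystander is displaced by more than 30 mm (distance of any of jar, chalk, spool, pot from where it was at the start of the episode above 0.03 m).
It also fails if it takes over 72 s, if anything falls off the work surface, if the arm or the gripper's body presses on something with over 40 N, if the wrist force passes 120 N, or if a joint passes its speed limit or range.

## Working session

There is one attempt and no reset: what is moved stays moved. The work goes in short steps, Python scripts to look and compute and a shell command to move; the robot and the scene stay as the last step left them, time stands still between calls to the robot, and variables do not carry over. Pictures are saved under pics/ and viewed, and the job is handed in when it is done.

```bash
mkdir -p pics; ls
cat > h.py <<'E'
import numpy as np, cv2
from bench import status, viewer, order
def snap(cam,name):
    im=viewer.camera(cam); cv2.imwrite(f'pics/{name}.png',im); return im
def crop(src,name,x0,y0,x1,y1,s):
    im=cv2.imread(f'pics/{src}.png')[y0:y1,x0:x1]
    cv2.imwrite(f'pics/{name}.png',cv2.resize(im,None,fx=s,fy=s,interpolation=cv2.INTER_CUBIC))
def P(cam):
    p=viewer.camera_params(cam); return np.array(p['K'],float),np.array(p['rvec'],float),np.array(p['tvec'],float)
def ray(cam,u,v,z,p=None):
    K,r,t=p or P(cam); R=cv2.Rodrigues(r)[0]; t=t.reshape(3)
    c=-R.T@t; d=R.T@np.linalg.solve(K,[u,v,1]); s=(z-c[2])/d[2]; return (c+s*d)
def proj(cam,pts,p=None):
    K,r,t=p or P(cam); return cv2.projectPoints(np.array(pts,float).reshape(-1,3),r,t,K,None)[0].reshape(-1,2)
E
python3 - <<'E'
from h import *
snap('top','top0'); snap('scene','scene0')
for c in('top','scene'):
    K,r,t=P(c);R=cv2.Rodrigues(r)[0];print(c,K[0,0],(-R.T@t.reshape(3)).round(3))
E
```

```text
pics
top 432.73674680712764 [ 0.443 -0.01   1.076]
scene 405.56377048587217 [1.079 0.699 0.724]
```

View pics/top0.png

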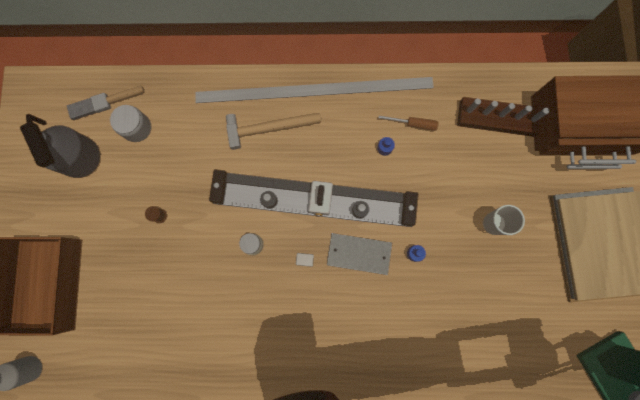

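View pics/scene0.png

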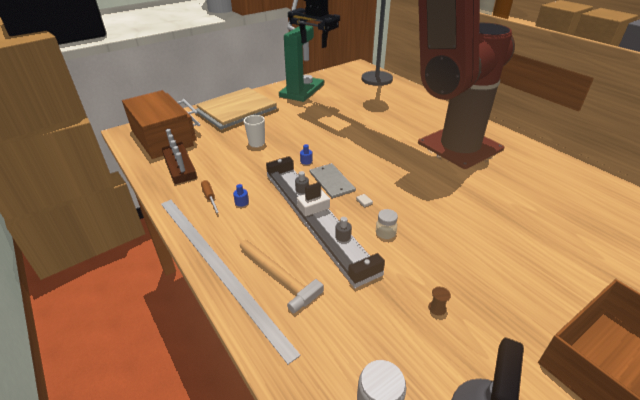

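The top view shows the track from (218,187) to (410,209), with the board at (360,254) in front of the right half. The jar is at (250,244) and the chalk at (305,260). There are four weight-like things. The grey ones at (269,200) and (361,210) stand on the track's front strip, left and right of the carriage (320,197), so they are weight_left and weight_right. The blue ones at (386,146) and (416,254) are on the bench and are look-alikes. I'll enlarge to confirm.

Run:
```python
from h import *
crop('top0','c1',200,160,330,240,6); crop('top0','c2',300,170,430,280,6)
p=P('top')
print(proj('top',[[0.5,0,0],[0.6,0,0],[.5,.1,0]],p))
```

```text
[[320.89179233 244.06907353]
 [320.92144221 204.15337416]
 [280.6261957  244.01867797]]
```

View pics/c1.png

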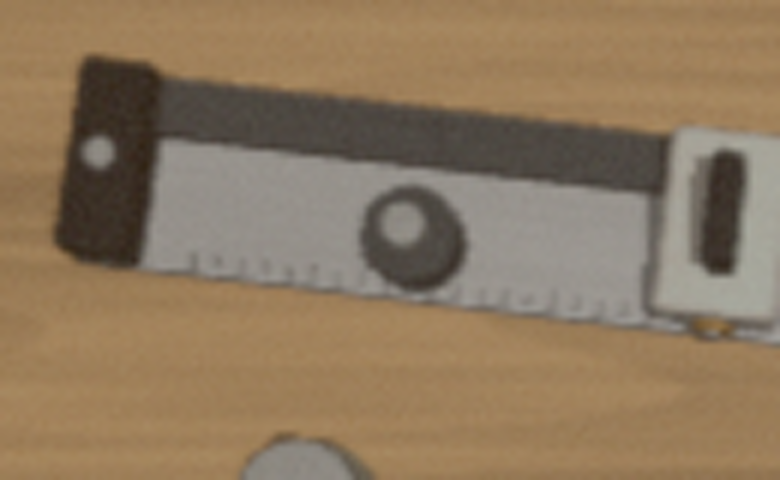

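View pics/c2.png

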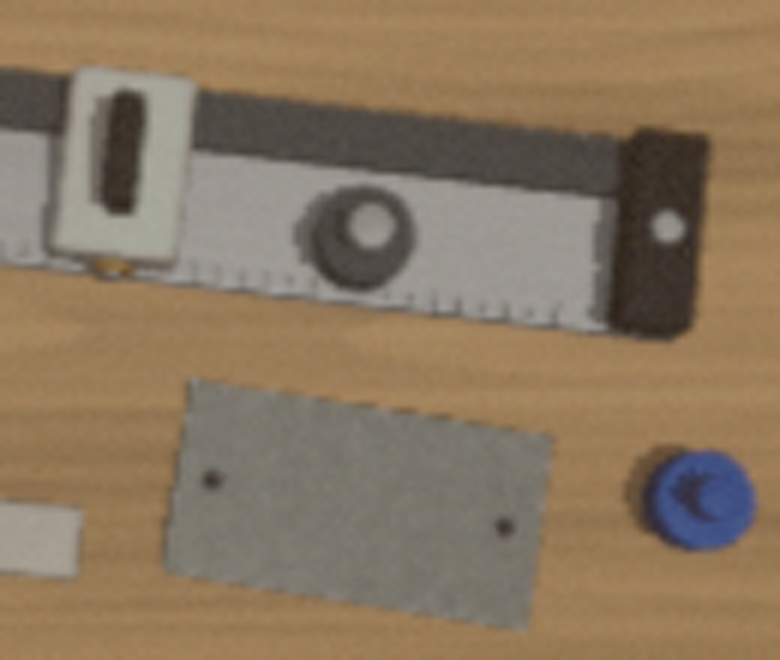

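```bash
cat > m.py <<'E'
from h import *
p=P('top')
A=lambda x,y:(200+x/6,160+y/6)
B=lambda x,y:(300+x/6,170+y/6)
w=lambda q,z:ray('top',q[0]-0.4,q[1]-0.4,z,p)[:2]
fl=w(A(140,268),.014);fr=w(B(612,330),.014); fm=w(A(648,323),.014)
f0=w(A(300,285),.014)
yd=(fl-fr)/np.linalg.norm(fl-fr)
print('front',fl,fm,fr,'len',np.linalg.norm(fl-fr))
L=[w(A(*q),.05) for q in[(88,57),(158,70),(138,266),(58,245)]]
Rr=[w(B(*q),.05) for q in[(640,130),(708,137),(690,337),(612,325)]]
cl,cr=np.mean(L,0),np.mean(Rr,0)
c=(cl+cr)/2; yd2=(cl-cr)/np.linalg.norm(cl-cr)
print('stops',cl,cr,np.linalg.norm(cl-cr),'(470)','yaw',np.arctan2(-yd[0],yd[1]),np.arctan2(-yd2[0],yd2[1]))
yaw=np.arctan2(-yd2[0],yd2[1]); 
X=np.array([np.cos(yaw),np.sin(yaw)]);Y=np.array([-X[1],X[0]])
print('track origin',c,'yaw',yaw)
T=lambda q:np.array([(q-c)@X,(q-c)@Y]).round(4)
for n,q,z in[('wl knob',A(403,223),.074),('wl disc',A(413,238),.05),('wr knob',B(371,226),.074),('wr disc',B(361,239),.05),('grip',A(724,211),.101),('grip2',B(126,152),.101),('frontL',A(140,268),.014),('frontR',B(612,330),.014)]:
    print(n,w(q,z).round(4),T(w(q,z)))
bd=[w(B(*q),.01) for q in[(190,380),(550,437),(524,628),(165,572)]]
b=np.mean(bd,0);v=(bd[0]-bd[1]+bd[3]-bd[2]);print('board',b,T(b),'yaw',np.arctan2(-v[0],v[1]),[np.linalg.norm(bd[i]-bd[i-1]).round(4) for i in range(4)])
for q in bd:print(q.round(4),T(q))
for n,q,z in[('jar',(250,243),.06),('chalk',(305,260),.012),('blue',(417,252),.05)]:
    print(n,w(q,z).round(3),T(w(q,z)))
E
python3 m.py
```

```text
front [0.59781254 0.24391643] [0.5747784  0.03280266] [ 0.54714008 -0.19810499] len 0.4449164355204051
stops [0.63702859 0.24874339] [ 0.58278147 -0.21272803] 0.464648919597559 (470) yaw -0.11413974554492082 -0.11701546703218849
track origin [0.60990503 0.01800768] yaw -0.11701546703218849
wl knob [0.6068 0.1267] [-0.0158  0.1075]
wl disc [0.6046 0.1258] [-0.0178  0.1064]
wr knob [ 0.5818 -0.0952] [-0.0147 -0.1157]
wr disc [ 0.5799 -0.0932] [-0.0168 -0.1139]
grip [6.069e-01 6.000e-04] [-0.0009 -0.0176]
grip2 [ 6.065e-01 -2.000e-04] [-0.0012 -0.0184]
frontL [0.5978 0.2439] [-0.0384  0.223 ]
frontR [ 0.5471 -0.1981] [-0.0371 -0.222 ]
board [ 0.47648724 -0.09340338] [-0.1195 -0.1262] yaw -0.15392834658836776 [np.float64(0.0788), np.float64(0.1486), np.float64(0.078), np.float64(0.1467)]
[ 0.5269 -0.0256] [-0.0774 -0.053 ]
[ 0.5037 -0.1725] [-0.0833 -0.2016]
[ 0.4267 -0.1603] [-0.1612 -0.1984]
[ 0.4488 -0.0153] [-0.1562 -0.0519]
jar [0.5   0.167] [-0.1265  0.1351]
chalk [0.462 0.04 ] [-0.1499  0.0041]
blue [ 0.48  -0.225] [-0.1006 -0.2567]
```

```bash
cat > st.py <<'E'
from h import *
from scipy.spatial.transform import Rotation as Ro
s=status.get_state(); R=Ro.from_quat(s['orientation']).as_matrix()
yaw=-0.116; O=np.array([0.6099,0.018]);X=np.array([np.cos(yaw),np.sin(yaw)]);Y=np.array([-X[1],X[0]])
pos=np.array(s['position']); d=pos[:2]-O
a=(np.arctan2(-R[0,1],R[1,1])+np.pi/2)%np.pi-np.pi/2
print('t',s['time'],'pos',pos.round(4),'track',(d@X).round(4),(d@Y).round(4),'jaw yaw',a.round(4),'tz',R[:,2].round(3),'F',np.round(s['ft_force'],1),'w',s['width'],'j6',np.round(s['joints'][5],2))
def to(x,y,z): 
    g=O+x*X+y*Y; print('goal',g.round(4),'shift',(np.r_[g,z]-pos).round(4))
import sys
if len(sys.argv)>3: to(*map(float,sys.argv[1:4]))
E
python3 st.py -0.195 -0.126 0.1
```

```text
t 0.1 pos [ 0.1862 -0.596   0.1887] track -0.3497 -0.6589 jaw yaw 0.3028 tz [-0.     0.002 -1.   ] F [-0.  -0.1 -0.4] w 1.000907556697973 j6 -0.13
goal [ 0.4016 -0.0846] shift [ 0.2154  0.5114 -0.0887]
```

```bash
python3 -m jog '[[[0.015,0.036,0],-0.05],[[0.015,0.036,0],-0.05],[[0.015,0.036,0],-0.05],[[0.015,0.036,0],-0.05],[[0.015,0.036,0],-0.05]]' 1 30
python3 -m jog '[[[0.015,0.036,0],-0.05],[[0.015,0.036,0],-0.05],[[0.015,0.036,0],-0.05],[[0.015,0.036,0],-0.02],[[0.015,0.036,0],0]]'
python3 -m jog '[[[0.015,0.036,-0.02],0],[[0.015,0.036,-0.03],0],[[0.015,0.036,-0.03],0],[[0.015,0.036,-0.02],0],[[0,0,0],0]]'; python3 st.py -0.195 -0.126 0.004
```

```text
time: 0.6
position: [0.2616, -0.4148, 0.1891]
orientation: [1.0, 0.025, -0.0, -0.0]
ft_force: [0.6, 0.9, 0.1]
width: 1.006
time: 1.1
position: [0.3365, -0.2349, 0.1894]
orientation: [0.998, -0.059, -0.0, -0.0]
ft_force: [0.8, -0.4, 0.5]
width: 1.001
time: 1.6
position: [0.3944, -0.0875, 0.0861]
orientation: [0.998, -0.056, -0.003, -0.002]
ft_force: [-0.8, 0.4, 0.1]
width: 1.003
t 1.6 pos [ 0.3944 -0.0875  0.0861] track -0.2019 -0.1298 jaw yaw -0.1121 tz [-0.006  0.004 -1.   ] F [-0.8  0.4  0.1] w 1.0034320816164761 j6 1.27
goal [ 0.4016 -0.0846] shift [ 0.0072  0.0029 -0.0821]
```

```bash
python3 -m jog '[[[0,0.003,-0.03],0],[[0,0,-0.03],0],[[0,0,-0.014],0],[[0,0,-0.008],0],[[0,0,0],0]]'
python3 st.py -0.195 -0.126 0.004; python3 -c "
from h import *
snap('top','top1');crop('top1','c3',280,170,440,300,5);snap('wrist','w1')"
```

```text
time: 2.1
position: [0.3956, -0.0897, 0.007]
orientation: [0.998, -0.059, -0.001, -0.0]
ft_force: [-0.8, -0.1, 0.5]
width: 1.0
t 2.1 pos [ 0.3956 -0.0897  0.007 ] track -0.2004 -0.1318 jaw yaw -0.1177 tz [-0.002  0.001 -1.   ] F [-0.8 -0.1  0.5] w 1.0003783295252187 j6 1.27
goal [ 0.4016 -0.0846] shift [ 0.006   0.0051 -0.003 ]
```

View pics/c3.png

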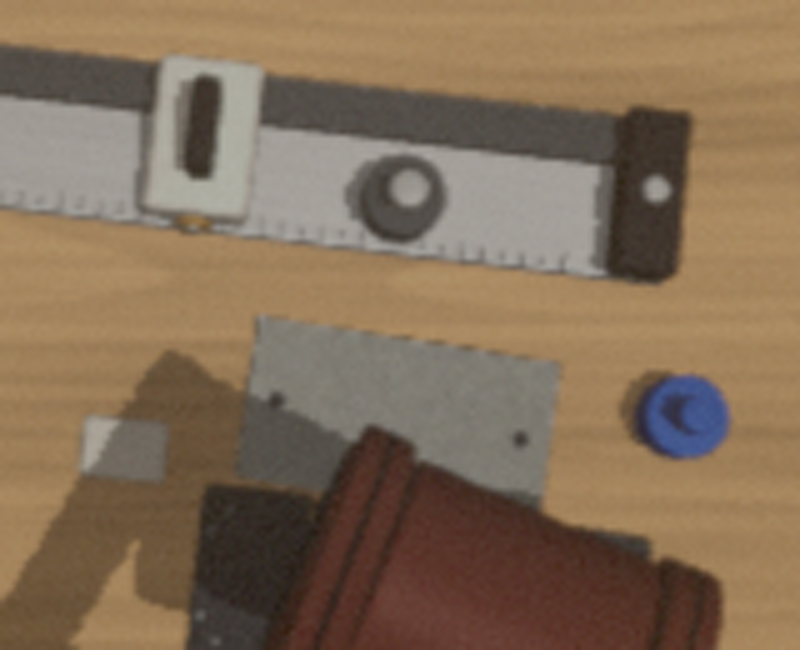

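View pics/w1.png

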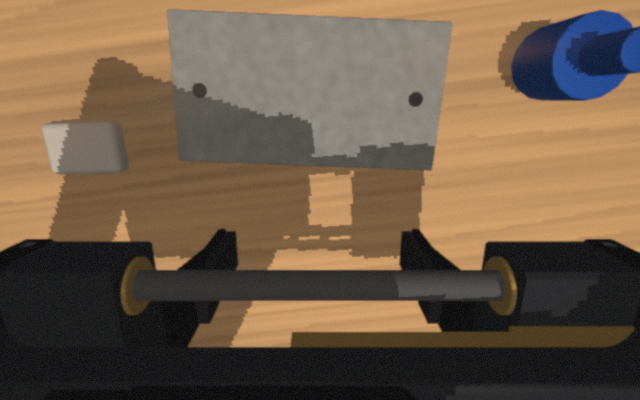

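```bash
python3 -m jog '[[[0.010,0.004,-0.003],0],[[0.010,-0.001,0],0],[[0.010,-0.001,0],0],[[0.006,-0.0007,0],0],[[0.006,-0.0007,0],0]]'
python3 -m jog '[[[0.006,-0.0007,0],0],[[0.006,-0.0007,0],0],[[0.004,-0.0005,0],0],[[0,0,0],0]]'
python3 st.py -0.13 -0.126 0.004
```

```text
time: 2.7
position: [0.4392, -0.089, 0.0047]
orientation: [0.998, -0.058, 0.0, 0.0]
ft_force: [0.2, 0.1, -0.7]
width: 1.0
time: 3.1
position: [0.4549, -0.091, 0.0047]
orientation: [0.998, -0.059, 0.0, 0.0]
ft_force: [-0.3, -0.3, 0.6]
width: 1.0
t 3.1 pos [ 0.4549 -0.091   0.0047] track -0.1413 -0.1262 jaw yaw -0.1172 tz [ 0. -0. -1.] F [-0.3 -0.3  0.6] w 0.9996787329660638 j6 1.32
goal [ 0.4662 -0.0921] shift [ 0.0113 -0.0011 -0.0007]
```

```bash
python3 -m jog '[[[0.003,-0.0003,0],0],[[0.003,-0.0004,0],0],[[0.002,-0.0002,0],0],[[0,0,0],0]]'
python3 st.py -0.13 -0.126 0.004;  python3 -c "
from h import *
snap('wrist','w2');snap('top','top2');crop('top2','c4',280,170,440,300,5)"
```

```text
time: 3.5
position: [0.4627, -0.0918, 0.0047]
orientation: [0.998, -0.059, 0.0, 0.0]
ft_force: [-0.6, -0.4, 0.4]
width: 0.997
t 3.5 pos [ 0.4627 -0.0918  0.0047] track -0.1335 -0.1261 jaw yaw -0.1172 tz [ 0. -0. -1.] F [-0.6 -0.4  0.4] w 0.997228347923876 j6 1.32
goal [ 0.4662 -0.0921] shift [ 0.0035 -0.0003 -0.0007]
```

View pics/w2.png

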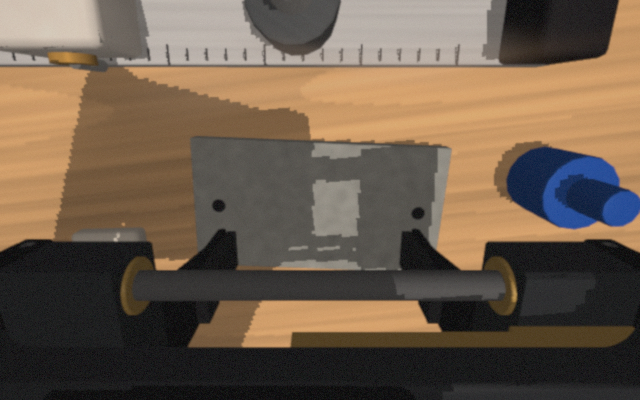

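View pics/c4.png

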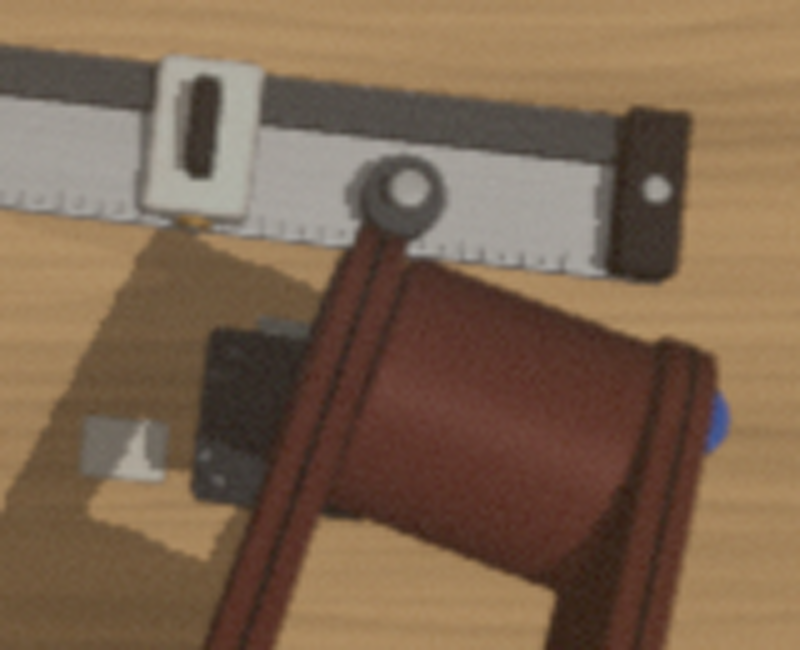

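Run:
```python
from h import *
p=P('wrist'); yaw=-.116;O=np.array([0.6099,0.018]);X=np.array([np.cos(yaw),np.sin(yaw)]);Y=np.array([-X[1],X[0]])
def T(u,v,z):
    q=ray('wrist',u,v,z,p)[:2]-O; return (q@X).round(4),(q@Y).round(4)
for n,u,v,z in[('bL',192,137,.01),('bR',450,148,.01),('rear',320,267,.01),('rearR',436,268,.01),('trackfront',200,66,.0),('trackfrontR',500,66,.0),('tip',220,232,.0047),('tip',418,232,.0047)]:print(n,T(u,v,z))
K,r,t=p;R=cv2.Rodrigues(r)[0];c=-R.T@t.reshape(3);print(c,((c[:2]-O)@X))
pos=np.array([.4627,-.0918,.0047]);pts=[]
for dy in(.0435,.0585,-.0435,-.0585):
  for dx in(.0095,-.0095):
    pts.append(pos+np.r_[X*dx+Y*dy,0])
print(proj('wrist',pts,p).round(0))
```

```text
bL (np.float64(-0.0783), np.float64(-0.0539))
bR (np.float64(-0.0847), np.float64(-0.2018))
rear (np.float64(-0.1609), np.float64(-0.127))
rearR (np.float64(-0.1617), np.float64(-0.2013))
trackfront (np.float64(-0.0396), np.float64(-0.0589))
trackfrontR (np.float64(-0.0397), np.float64(-0.2289))
tip (np.float64(-0.139), np.float64(-0.0633))
tip (np.float64(-0.139), np.float64(-0.1894))
[ 0.53915834 -0.10066448  0.20126131] -0.056532015790157125
[[249. 210.]
 [251. 238.]
 [225. 210.]
 [227. 238.]
 [388. 210.]
 [387. 238.]
 [412. 210.]
 [410. 238.]]
```

The board has not moved: its rear edge is still at track x = -0.161, with the fingers above it. The open fingertips must swing up higher than the shut TCP. I'll back off, close to half opening, and find the bench by touch.

```bash
python3 -m jog '[[[0,0,0.01],0],[[-0.025,0.003,0],0],[[-0.03,0.0034,0],0],[[0,0,0],0],[[0,0,0],0]]' 0.5
python3 st.py -0.19 -0.126 0.004;  python3 -c "
from h import *
snap('wrist','w3')"
```

```text
time: 4.1
position: [0.4077, -0.0856, 0.0154]
orientation: [0.998, -0.059, 0.001, 0.0]
ft_force: [0.7, 0.4, -0.2]
width: 0.63
t 4.1 pos [ 0.4077 -0.0856  0.0154] track -0.1889 -0.1263 jaw yaw -0.1176 tz [ 0.001 -0.001 -1.   ] F [ 0.7  0.4 -0.2] w 0.6302384073707348 j6 1.29
goal [ 0.4066 -0.0852] shift [-0.0011  0.0004 -0.0114]
```

View pics/w3.png

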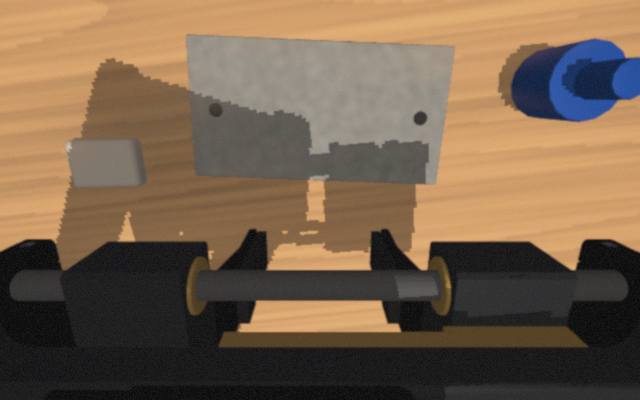

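```bash
python3 -m jog '[[[0,0,-0.006],0],[[0,0,-0.005],0],[[0,0,0],0]]'
python3 -m jog '[[[0,0,-0.002],0],[[0,0,0],0]]'
python3 -m jog '[[[0,0,-0.002],0],[[0,0,0],0]]'
python3 -c "
from h import *
snap('wrist','w4')"
```

```text
time: 4.45
position: [0.4069, -0.0851, 0.0026]
orientation: [0.998, -0.059, -0.001, -0.0]
ft_force: [-0.5, 1.1, -0.2]
width: 0.507
time: 4.65
position: [0.4072, -0.0853, 0.0013]
orientation: [0.998, -0.059, -0.0, -0.0]
ft_force: [-0.3, -0.5, -1.2]
width: 0.503
time: 4.85
position: [0.4072, -0.0853, -0.0006]
orientation: [0.998, -0.059, -0.0, -0.0]
ft_force: [0.0, 0.1, -0.6]
width: 0.501
```

View pics/w4.png

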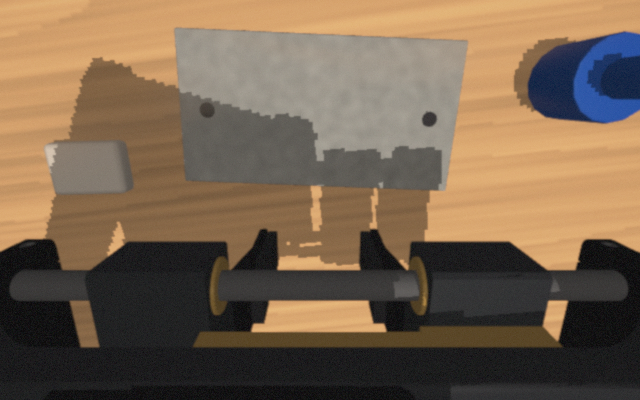

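```bash
for i in 1; do python3 -m jog '[[[0,0,-0.002],0],[[0,0,0],0]]'; python3 -m jog '[[[0,0,-0.002],0],[[0,0,0],0]]'; done
python3 st.py
```

```text
time: 5.1
position: [0.4072, -0.0853, -0.0026]
orientation: [0.998, -0.059, -0.0, -0.0]
ft_force: [-0.1, -0.4, 0.3]
width: 0.501
time: 5.3
position: [0.4072, -0.0853, -0.0046]
orientation: [0.998, -0.059, -0.0, -0.0]
ft_force: [-0.8, 0.8, -0.1]
width: 0.502
t 5.3 pos [ 0.4072 -0.0853 -0.0046] track -0.1894 -0.1261 jaw yaw -0.1172 tz [-0.  0. -1.] F [-0.8  0.8 -0.1] w 0.5016580216270747 j6 1.29
```

```bash
python3 -m jog '[[[0,0,-0.002],0],[[0,0,0],0]]'|grep -E "pos|for"; python3 -m jog '[[[0,0,-0.001],0],[[0,0,0],0]]'|grep -E "pos|for"
python3 -m jog '[[[0,0,-0.001],0],[[0,0,0],0]]'|grep -E "pos|for"
```

```text
position: [0.4072, -0.0853, -0.0066]
ft_force: [-0.4, -0.4, -1.1]
position: [0.4072, -0.0853, -0.0075]
ft_force: [0.4, -0.0, 0.2]
position: [0.4073, -0.0853, -0.0085]
ft_force: [0.3, 0.6, -0.2]
```

```bash
python3 -m jog '[[[0,0,0.014],0],[[0,0,0],0],[[0,0,0],0],[[0,0,0],0],[[0,0,0],0]]' 0.15
python3 -m jog '[[[0,0,-0.001],0],[[0,0,0],0]]'|grep -E "pos|for"
python3 -c "
from h import *
snap('wrist','w5')"
```

```text
time: 6.4
position: [0.407, -0.0852, 0.0052]
orientation: [0.998, -0.059, -0.0, -0.0]
ft_force: [0.0, 0.4, -0.2]
width: 0.174
position: [0.4071, -0.0853, 0.0043]
ft_force: [0.0, 0.7, 0.4]
```

View pics/w5.png

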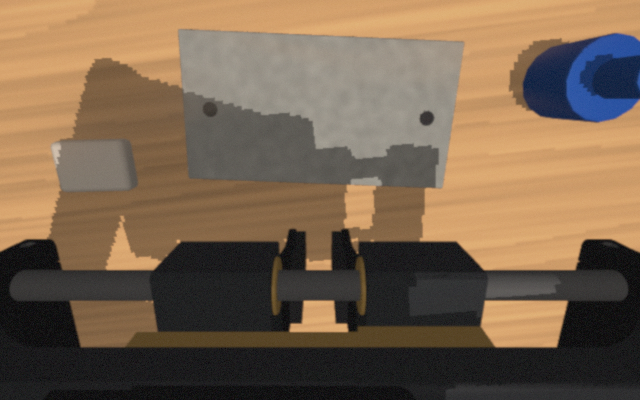

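```bash
python3 -c "
from h import *
snap('scene','s5'); print(proj('scene',[[.407,-.0853,.0043],[.407,-.0853,.0233]]))
crop('s5','s5c',280,90,440,210,5); crop('w5','w5c',240,190,400,310,5)"; python3 st.py
```

```text
[[350.16146107 173.66360316]
 [350.41122029 168.56035226]]
t 6.7 pos [ 0.4072 -0.0853  0.0044] track -0.1894 -0.1261 jaw yaw -0.1173 tz [-0.  0. -1.] F [-0.1 -0.3 -0.3] w 0.1498827861838077 j6 1.29
```

View pics/s5c.png

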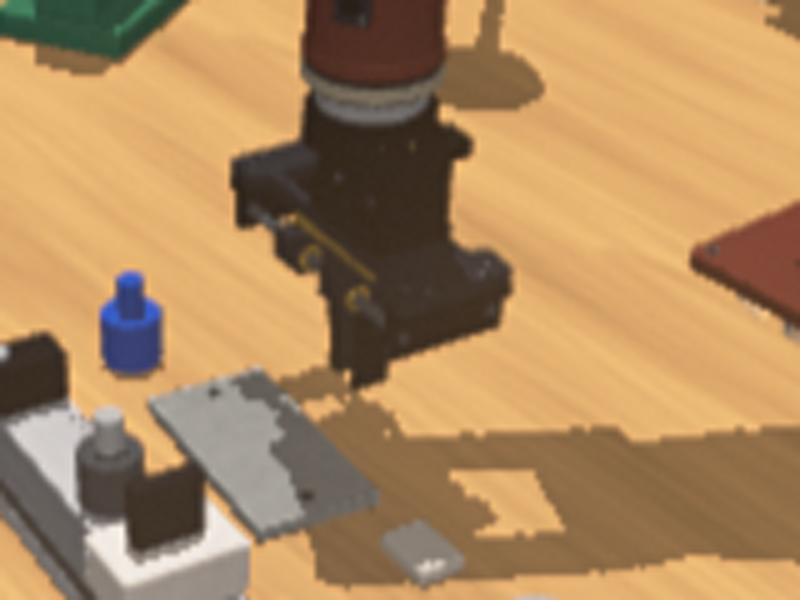

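View pics/w5c.png

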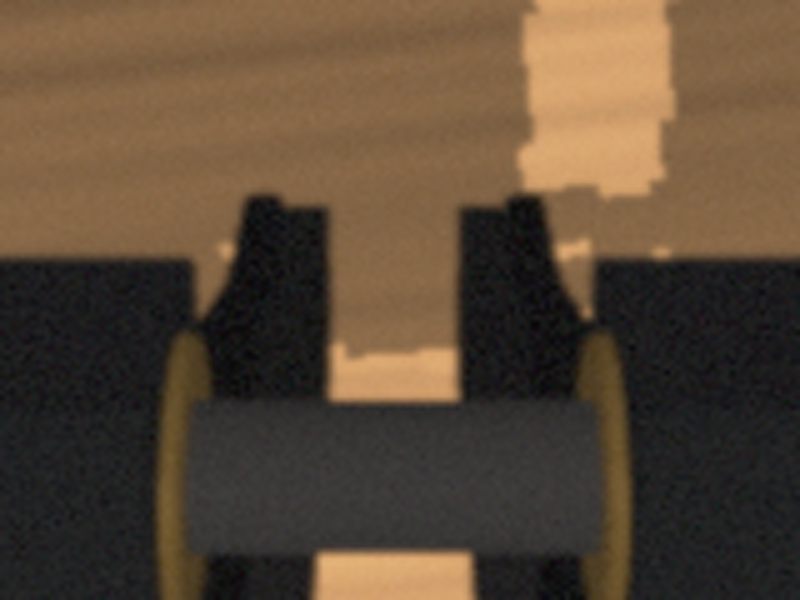

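Run:
```python
from h import *
K,r,t=p=P('wrist');R=cv2.Rodrigues(r)[0];print(K[0,0],R[2].round(3))
pos=np.array(status.get_state()['position']);yaw=-.1172;X=np.array([np.cos(yaw),np.sin(yaw),0]);Y=np.array([-X[1],X[0],0])
for h in(0,.01,.02,.03,.04):
    q=proj('wrist',[pos+[0,0,h]+Y*.0435,pos+[0,0,h]-Y*.0435,pos+[0,0,h]+X*.0095,pos+[0,0,h]-X*.0095],p);print(h,(q[1,0]-q[0,0])/.087,q[2:].round(1).tolist())
```

```text
332.57575513993487 [-0.279  0.033 -0.96 ]
0 1580.1535624797225 [[318.6, 210.3], [318.6, 238.3]]
0.01 1655.647206527995 [[318.6, 215.8], [318.6, 245.0]]
0.02 1738.7163701584336 [[318.6, 221.8], [318.6, 252.3]]
0.03 1830.5615510300725 [[318.6, 228.5], [318.6, 260.4]]
0.04 1932.6510514203696 [[318.6, 235.9], [318.6, 269.4]]
```

Wrist and scene pictures agree: the visible fingertips are about 30 mm above the reported TCP, which explains the earlier miss. I'll probe the bench by touch to get the true tip offset.

```bash
python3 -m jog '[[[0,0.0,-0.012],0],[[0,0,-0.008],0],[[0,0,0],0],[[0,0,0],0],[[0,0,0],0]]' 1| grep -E "pos|for"
python3 -m jog '[[[0,0,-0.003],0],[[0,0,0],0]]'|grep -E "pos|for"
python3 -c "
from h import *
snap('wrist','w6');snap('scene','s6');crop('s6','s6c',280,90,440,210,5)"
```

```text
position: [0.4074, -0.0854, -0.0153]
ft_force: [0.0, -0.1, 0.5]
position: [0.4073, -0.0854, -0.0185]
ft_force: [0.0, -0.2, -1.0]
```

View pics/w6.png

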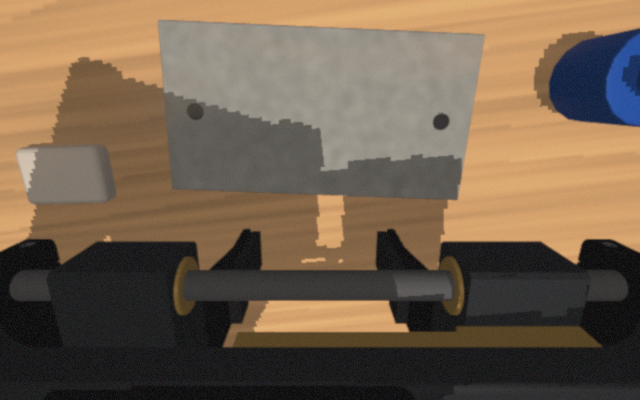

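View pics/s6c.png

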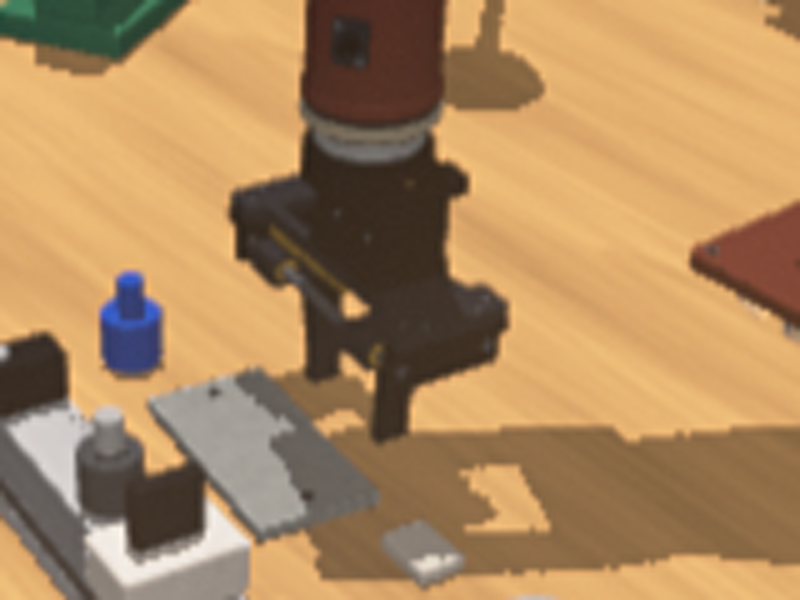

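```bash
for z in 1; do python3 -m jog '[[[0,0,-0.003],0],[[0,0,0],0]]'|grep -E "pos|for"; python3 -m jog '[[[0,0,-0.002],0],[[0,0,0],0]]'|grep -E "pos|for"; python3 -m jog '[[[0,0,-0.0015],0],[[0,0,0],0]]'|grep -E "pos|for"; done
```

```text
position: [0.4071, -0.0853, -0.0217]
ft_force: [-0.4, 0.6, -0.1]
position: [0.4071, -0.0853, -0.0236]
ft_force: [-0.0, 0.0, 0.3]
position: [0.4072, -0.0853, -0.025]
ft_force: [0.1, -0.7, 0.1]
```

```bash
for z in 1; do python3 -m jog '[[[0,0,-0.0015],0],[[0,0,0],0]]'|grep -E "pos|for"; python3 -m jog '[[[0,0,-0.001],0],[[0,0,0],0]]'|grep -E "pos|for";  done; python3 -c "
from h import *
snap('scene','s7');crop('s7','s7c',320,120,400,190,8)"
```

```text
position: [0.4072, -0.0853, -0.0265]
ft_force: [0.2, -0.2, -0.5]
position: [0.4073, -0.0853, -0.0275]
ft_force: [0.3, 0.1, -0.2]
```

View pics/s7c.png

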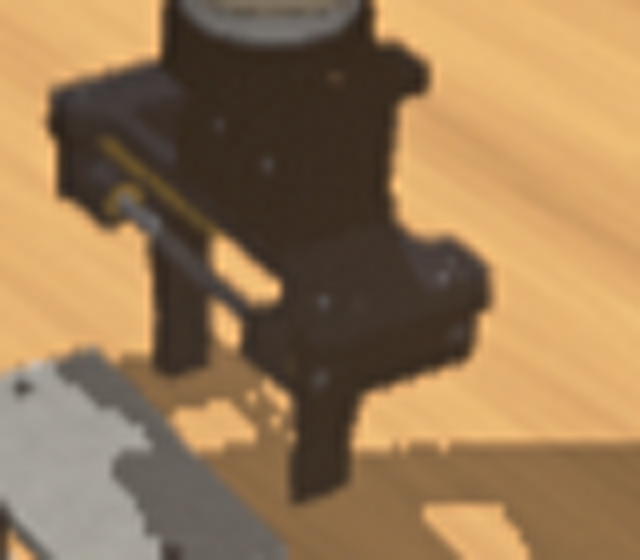

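```bash
python3 -m jog '[[[0.010,-0.0012,0],0],[[0.008,-0.001,0],0],[[0.006,-0.0007,0],0],[[0.006,-0.0007,0],0],[[0,0,0],0]]'| grep -E "pos|for"
python3 -c "
from h import *
snap('wrist','w8')"
```

```text
position: [0.4385, -0.0892, -0.0272]
ft_force: [-0.1, -0.2, -0.4]
```

View pics/w8.png

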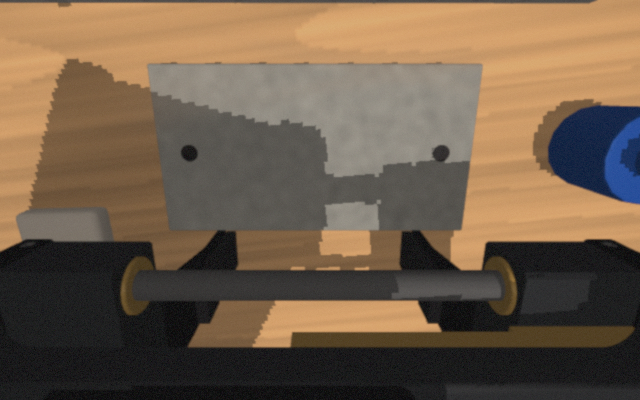

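```bash
cat > wt.py <<'E'
from h import *
import sys
p=P('wrist'); yaw=-.116;O=np.array([0.6099,0.018]);X=np.array([np.cos(yaw),np.sin(yaw)]);Y=np.array([-X[1],X[0]])
for a in sys.argv[1:]:
    u,v,z=map(float,a.split(','));q=ray('wrist',u,v,z,p)[:2];d=q-O;print(a,'world',q.round(4),'track',(d@X).round(4),(d@Y).round(4))
E
python3 wt.py 148,65,.01 482,65,.01 168,230,.01 463,230,.01 200,2,.014 500,2,.014; python3 st.py
```

```text
148,65,.01 world [ 0.5373 -0.0237] track -0.0673 -0.0498
482,65,.01 world [ 0.5199 -0.1723] track -0.0674 -0.1994
168,230,.01 world [ 0.4585 -0.0133] track -0.1468 -0.0486
463,230,.01 world [ 0.4408 -0.1642] track -0.1469 -0.2006
200,2,.014 world [ 0.5582 -0.0534] track -0.0431 -0.0769
500,2,.014 world [ 0.5437 -0.1774] track -0.0432 -0.2017
t 9.1 pos [ 0.4379 -0.089  -0.0274] track -0.1585 -0.1262 jaw yaw -0.117 tz [ 0. -0. -1.] F [-0.1 -0.4 -0. ] w 1.0015811188432038 j6 1.31
```

```bash
python3 -m jog '[[[0.005,-0.0006,0],0],[[0.005,-0.0006,0],0],[[0.005,-0.0006,0],0],[[0.005,-0.0006,0],0],[[0,0,0],0]]'| grep -E "pos|for"
python3 -m jog '[[[0.002,-0.0002,0],0],[[0,0,0],0]]'| grep -E "pos|for"
python3 -m jog '[[[0.001,-0.0001,0],0],[[0,0,0],0]]'| grep -E "pos|for"
python3 -m jog '[[[0.001,-0.0001,0],0],[[0,0,0],0]]'| grep -E "pos|for"
python3 -c "
from h import *
snap('wrist','w9')"
```

```text
position: [0.4584, -0.0916, -0.0271]
ft_force: [0.3, 0.7, -0.0]
position: [0.4595, -0.0916, -0.0273]
ft_force: [0.5, 0.3, -0.5]
position: [0.4603, -0.0916, -0.0274]
ft_force: [-0.2, -0.4, 0.0]
position: [0.4614, -0.0918, -0.0274]
ft_force: [-0.3, -0.3, -0.0]
```

View pics/w9.png

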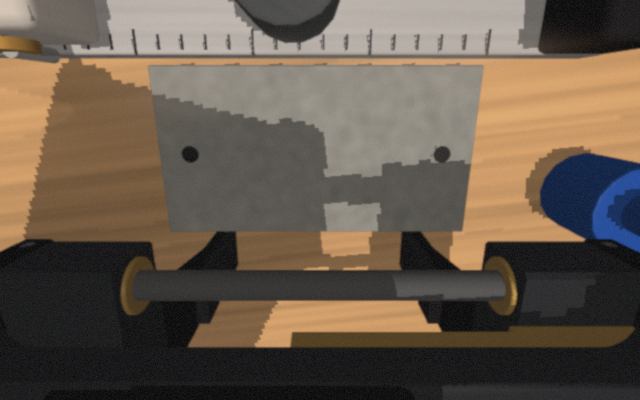

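```bash
for i in 1; do python3 -m jog '[[[0.0015,-0.0002,0],0],[[0,0,0],0]]'| grep -E "pos|for"
python3 -m jog '[[[0.001,-0.0001,0],0],[[0,0,0],0]]'| grep -E "pos|for"
python3 -m jog '[[[0.001,-0.0001,0],0],[[0,0,0],0]]'| grep -E "pos|for"; done
```

```text
position: [0.4631, -0.092, -0.0273]
ft_force: [-0.0, 0.2, -0.1]
position: [0.464, -0.0921, -0.0273]
ft_force: [-0.7, 0.5, -0.2]
position: [0.4649, -0.0922, -0.0274]
ft_force: [-1.3, 0.4, 0.3]
```

```bash
for i in 1; do python3 -m jog '[[[0.0007,-0.0001,0],0],[[0,0,0],0]]'| grep -E "pos|for"
python3 -m jog '[[[0.0005,-0.0001,0],0],[[0,0,0],0]]'| grep -E "pos|for"; done
python3 -c "
from h import *
snap('wrist','w10')"
```

```text
position: [0.465, -0.0921, -0.0275]
ft_force: [-3.4, -0.4, 2.6]
position: [0.465, -0.0921, -0.0276]
ft_force: [-5.6, 0.6, 4.0]
```

View pics/w10.png

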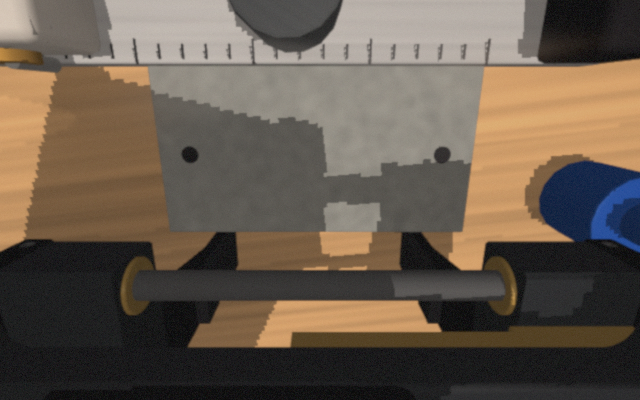

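Board is flush: its front edge at v≈66 lies on the guide front from u=150 to 485, and force is 5.6 N. I'll back off, lift and measure.

```bash
python3 wt.py 150,67,.01 484,67,.01 169,231,.01 463,231,.01
python3 -m jog '[[[-0.006,0.0007,0],0],[[-0.012,0.0014,0],0],[[0,0,0.04],0],[[0,0,0.05],0],[[0,0,0.05],0]]' | grep -E "pos|for"
python3 -m jog '[[[0.03,0.036,0.01],0],[[0.03,0.036,0],0],[[0.03,0.036,0],0],[[0.03,0.036,0],0],[[0.02,0.036,0],0]]' 0.5| grep -E "pos|for"
python3 -c "
from h import *
snap('top','top3')
crop('top3','c5',280,190,440,300,5)"
python3 st.py -0.0155 .107 .05
```

```text
150,67,.01 world [ 0.5635 -0.0277] track -0.0408 -0.0507
484,67,.01 world [ 0.5461 -0.1761] track -0.0409 -0.2002
169,231,.01 world [ 0.4852 -0.0169] track -0.1199 -0.0491
463,231,.01 world [ 0.4676 -0.1672] track -0.1199 -0.2005
position: [0.4476, -0.0901, 0.1139]
ft_force: [1.0, -1.1, -0.3]
position: [0.5902, 0.0914, 0.123]
ft_force: [0.6, -0.8, 0.2]
t 12.35 pos [0.5919 0.0967 0.123 ] track -0.027 0.0761 jaw yaw -0.115 tz [ 0.005  0.004 -1.   ] F [-2.9  2.   0.7] w 0.5858934570803439 j6 1.71
goal [0.6069 0.1261] shift [ 0.015   0.0294 -0.073 ]
```

View pics/c5.png

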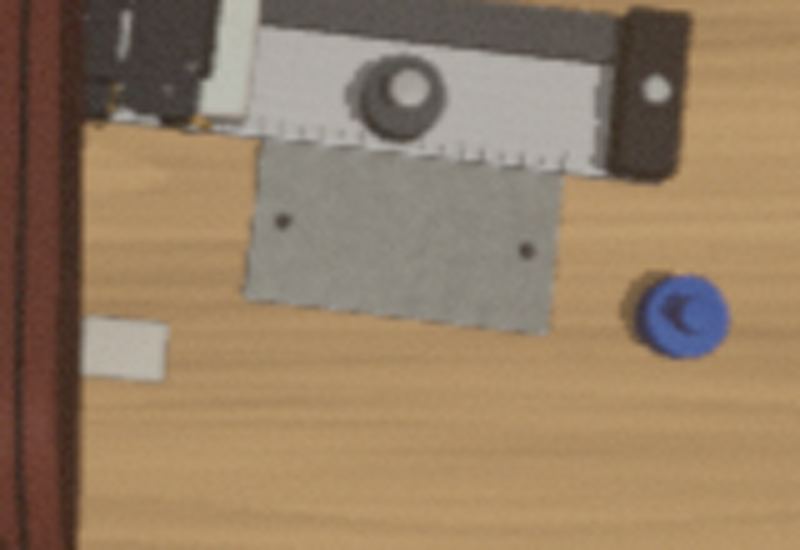

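Board lies flush, with corners at c5 (262,142) and (560,172) against the guide. On to weight_left.

```bash
python3 -m jog '[[[0.013,0.03,0],0],[[0,0,0],0],[[0,0,0],0]]' | grep -E "pos|for"
python3 st.py -0.0155 .107 .05
python3 -c "
from h import *
snap('wrist','w11'); snap('scene','s11');crop('s11','s11c',260,100,420,240,5)
pos=np.array(status.get_state()['position']);print(proj('wrist',[pos,pos+[0,0,.031],[.6068,.1267,.074],[.6068,.1267,.05]]))"
```

```text
position: [0.601, 0.1201, 0.1224]
ft_force: [-0.7, -1.0, 0.8]
t 12.65 pos [0.601  0.1201 0.1224] track -0.0206 0.1004 jaw yaw -0.1157 tz [ 0. -0. -1.] F [-0.7 -1.   0.8] w 0.5020694951007687 j6 1.76
goal [0.6069 0.1261] shift [ 0.0058  0.006  -0.0724]
[[318.54004675 224.49149286]
 [318.57273263 245.45779535]
 [307.65280572 195.07766618]
 [308.53644779 186.98095437]]
```

View pics/w11.png

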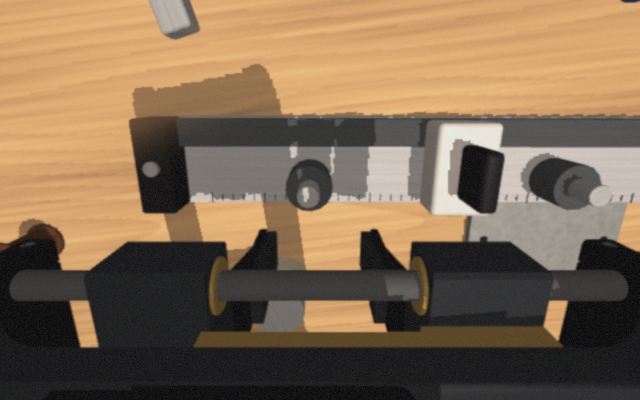

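View pics/s11c.png

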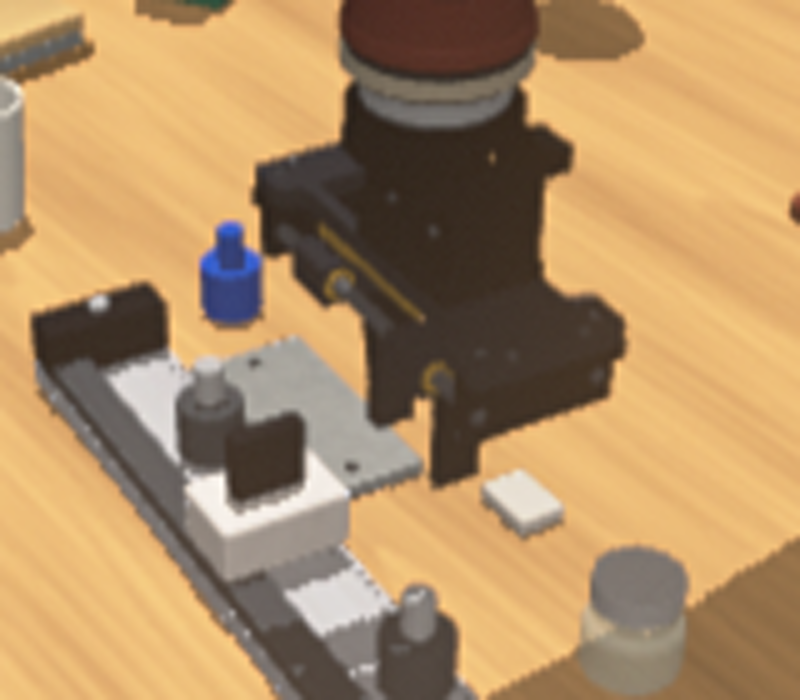

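```bash
python3 -m jog '[[[0.0055,0.006,-0.03],0],[[0,0,-0.03],0],[[0,0,-0.02],0],[[0,0,-0.008],0],[[0,0,0],0]]' | grep -E "pos|for"
python3 st.py -0.0155 .107 .05
python3 -c "
from h import *
snap('wrist','w12'); snap('scene','s12');crop('s12','s12c',270,140,390,260,6)"
```

```text
position: [0.6054, 0.1247, 0.0335]
ft_force: [-0.5, -0.3, 0.6]
t 13.25 pos [0.6054 0.1247 0.0335] track -0.0168 0.1055 jaw yaw -0.1184 tz [-0.002 -0.    -1.   ] F [-0.5 -0.3  0.6] w 0.4981134856971884 j6 1.76
goal [0.6069 0.1261] shift [0.0015 0.0013 0.0165]
```

View pics/w12.png

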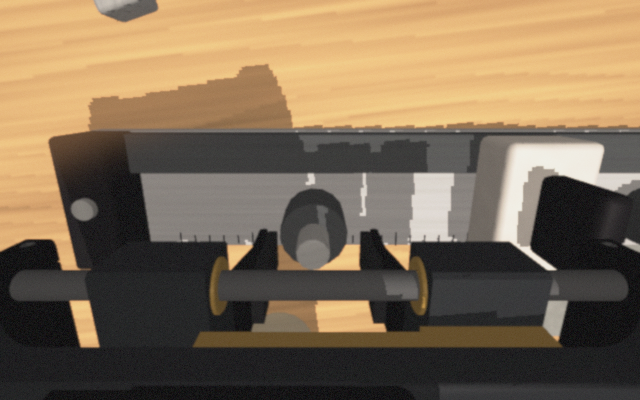

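View pics/s12c.png

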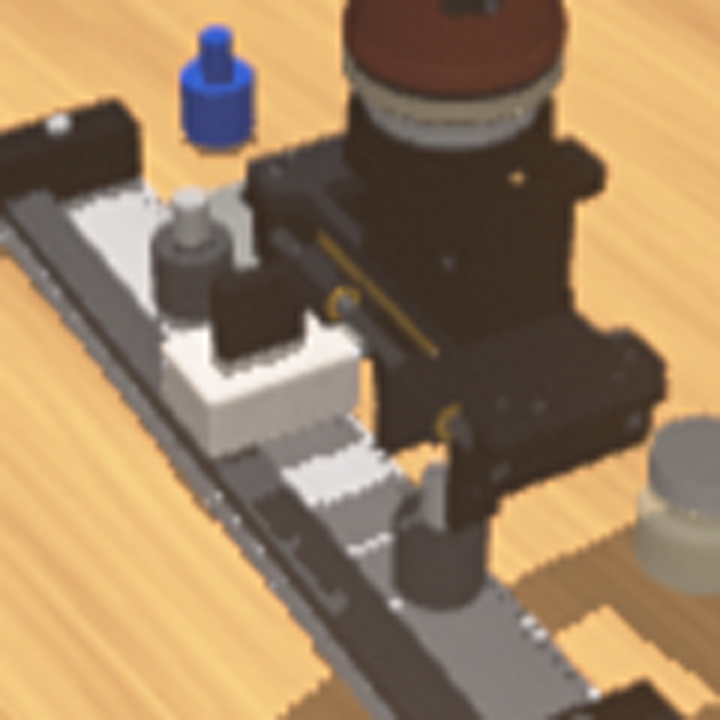

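```bash
python3 -m jog '[[[0.001,0.002,-0.006],0],[[0,0,-0.004],0],[[0,0,0],0]]' | grep -E "pos|for"
python3 -m jog '[[[0,0,0],0],[[0,0,0],0],[[0,0,0],0],[[0,0,0],0],[[0,0,0],0]]' 0 30
python3 -c "
from h import *
snap('wrist','w13'); snap('scene','s13');crop('s13','s13c',270,140,390,260,6)"
```

```text
position: [0.6073, 0.1278, 0.0244]
ft_force: [1.3, 0.2, 0.1]
time: 14.15
position: [0.6076, 0.1276, 0.0247]
orientation: [0.998, -0.059, 0.0, 0.0]
ft_force: [-0.0, 0.2, -0.1]
width: 0.199
```

View pics/w13.png

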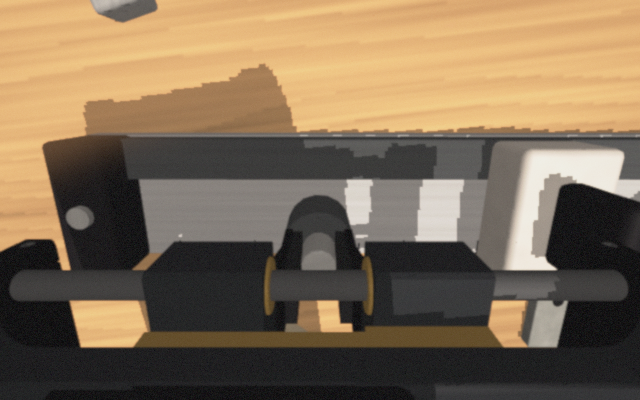

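View pics/s13c.png

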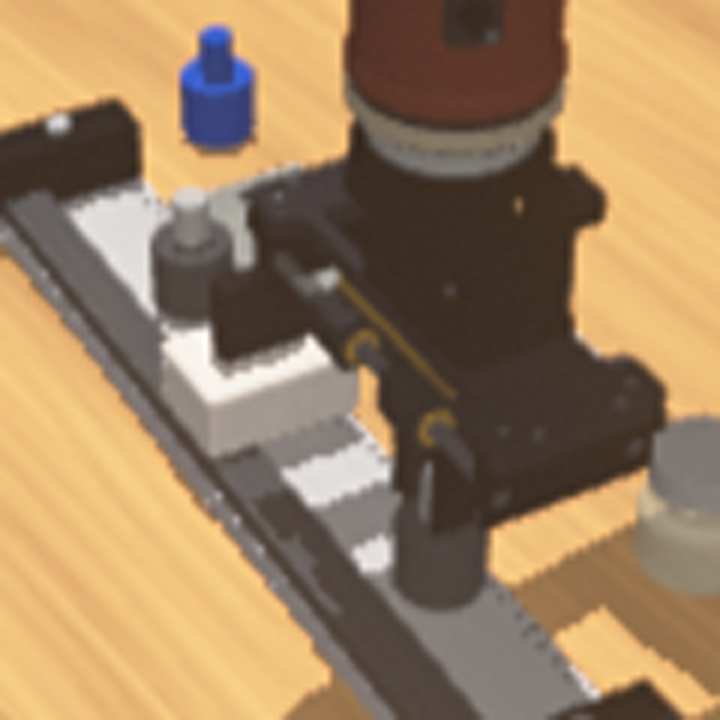

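```bash
python3 -m jog '[[[0,0,0.005],0],[[0,0,0.03],0],[[0,0,0.035],0],[[0,0,0.03],0],[[0,0,0],0]]' 
python3 -m jog '[[[-0.015,-0.03,0],0],[[-0.017,-0.04,0],0],[[-0.017,-0.04,0],0],[[-0.017,-0.04,0],0],[[-0.014,-0.04,0],0]]' | grep -E "pos|for"
python3 -m jog '[[[-0.011,-0.034,0],0],[[0,0,-0.01],0],[[0,0,0],0]]'
python3 -c "
from h import *
snap('wrist','w14'); snap('scene','s14');crop('s14','s14c',230,80,390,220,5)"; python3 st.py -0.079 -.125 .021
```

```text
time: 14.75
position: [0.6112, 0.1282, 0.1302]
orientation: [0.998, -0.059, 0.005, -0.001]
ft_force: [1.1, -0.3, -2.8]
width: 0.199
position: [0.5252, -0.0631, 0.1226]
ft_force: [0.8, 0.4, -3.9]
time: 15.55
position: [0.5143, -0.0961, 0.1117]
orientation: [0.998, -0.06, -0.002, -0.001]
ft_force: [-0.6, 0.3, -3.3]
width: 0.195
t 15.65 pos [ 0.5157 -0.0952  0.1132] track -0.0805 -0.1233 jaw yaw -0.1169 tz [-0.002  0.001 -1.   ] F [ 0.2  0.  -2.4] w 0.19685364760145257 j6 1.35
goal [ 0.517 -0.097] shift [ 0.0013 -0.0018 -0.0922]
```

View pics/w14.png

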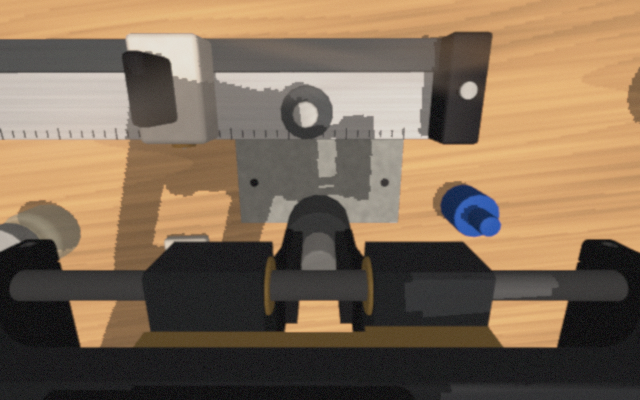

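View pics/s14c.png

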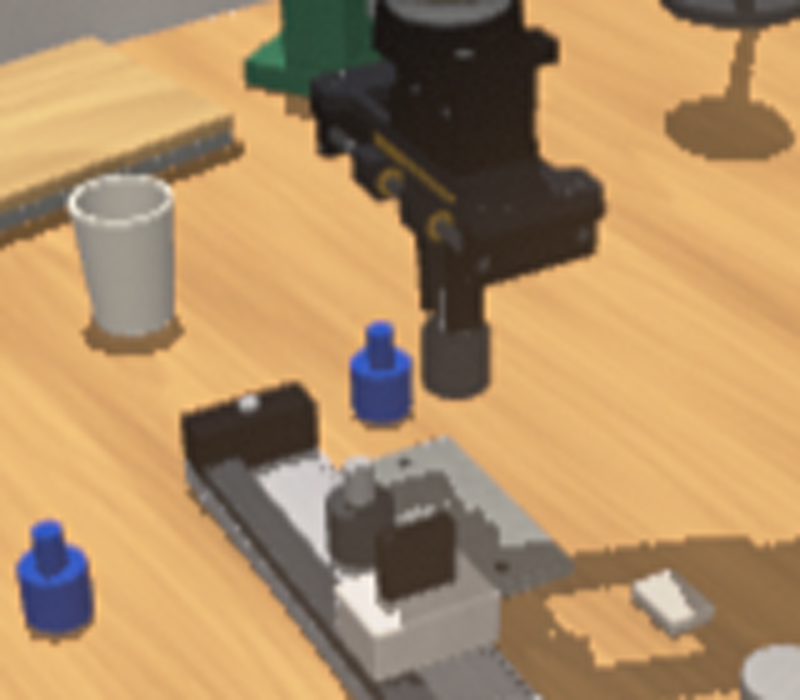

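```bash
python3 -m jog '[[[0.001,-0.001,-0.03],0],[[0,0,-0.03],0],[[0,0,-0.018],0],[[0,0,-0.006],0],[[0,0,0],0]]' | grep -E "pos|for"
python3 -m jog '[[[0,0,0],0],[[0,0,-0.001],0],[[0,0,0],0]]' | grep -E "pos|for"
```

```text
position: [0.5171, -0.096, 0.0298]
ft_force: [0.7, 0.4, -2.9]
position: [0.5185, -0.0975, 0.0308]
ft_force: [0.1, 0.9, -3.4]
```

```bash
python3 -m jog '[[[0,0,-0.001],0],[[0,0,0],0]]' | grep -E "pos|for"
python3 -m jog '[[[0,0,-0.001],0],[[0,0,0],0]]' | grep -E "pos|for"; python3 -m jog '[[[0,0,-0.001],0],[[0,0,0],0]]' | grep -E "pos|for"
```

```text
position: [0.5177, -0.0974, 0.0289]
ft_force: [0.1, 0.2, -3.7]
position: [0.5174, -0.0973, 0.0275]
ft_force: [-0.2, -0.4, -3.0]
position: [0.5174, -0.0972, 0.0265]
ft_force: [-0.6, 1.0, -3.1]
```

```bash
python3 -m jog '[[[0,0,-0.0015],0],[[0,0,-0.0015],0],[[0,0,0],0]]' | grep -E "pos|for"
python3 -m jog '[[[0,0,-0.001],0],[[0,0,0],0]]' | grep -E "pos|for"
python3 -m jog '[[[0,0,-0.001],0],[[0,0,0],0]]' | grep -E "pos|for"
```

```text
position: [0.5173, -0.0972, 0.0233]
ft_force: [0.3, -0.3, -3.4]
position: [0.5175, -0.0972, 0.0225]
ft_force: [0.2, -1.0, -3.1]
position: [0.5175, -0.0972, 0.0215]
ft_force: [0.1, 0.2, -2.5]
```

```bash
python3 -m jog '[[[0,0,-0.0006],0],[[0,0,0],0]]' | grep -E "pos|for"
python3 -m jog '[[[0,0,-0.0006],0],[[0,0,0],0]]' | grep -E "pos|for"; python3 -m jog '[[[0,0,-0.0005],0],[[0,0,0],0]]' | grep -E "pos|for"
```

```text
position: [0.5175, -0.0973, 0.021]
ft_force: [-0.9, -0.5, -3.1]
position: [0.5178, -0.0973, 0.0208]
ft_force: [-1.7, 1.3, -0.6]
position: [0.5179, -0.0973, 0.0207]
ft_force: [-2.6, 1.1, 5.1]
```

```bash
python3 -m jog '[[[0,0,0.0003],0],[[0,0,0],0],[[0,0,0],0],[[0,0,0],0],[[0,0,0],0]]' 0.5| grep -E "pos|for|wid"
python3 -m jog '[[[0,0,0.02],0],[[0,0,0.03],0],[[0,0,0.04],0],[[0,0,0.03],0],[[0,0,0],0]]' | grep -E "pos|for"
python3 -c "
from h import *
snap('wrist','w15');snap('scene','s15');crop('s15','s15c',230,80,390,220,5)"
```

```text
position: [0.5175, -0.0973, 0.0201]
ft_force: [-0.9, 0.5, -0.5]
width: 0.483
position: [0.5212, -0.0985, 0.1457]
ft_force: [-0.2, -0.8, -0.2]
```

View pics/w15.png

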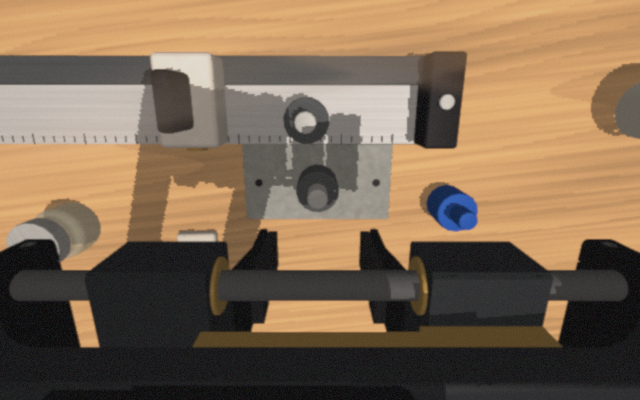

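View pics/s15c.png

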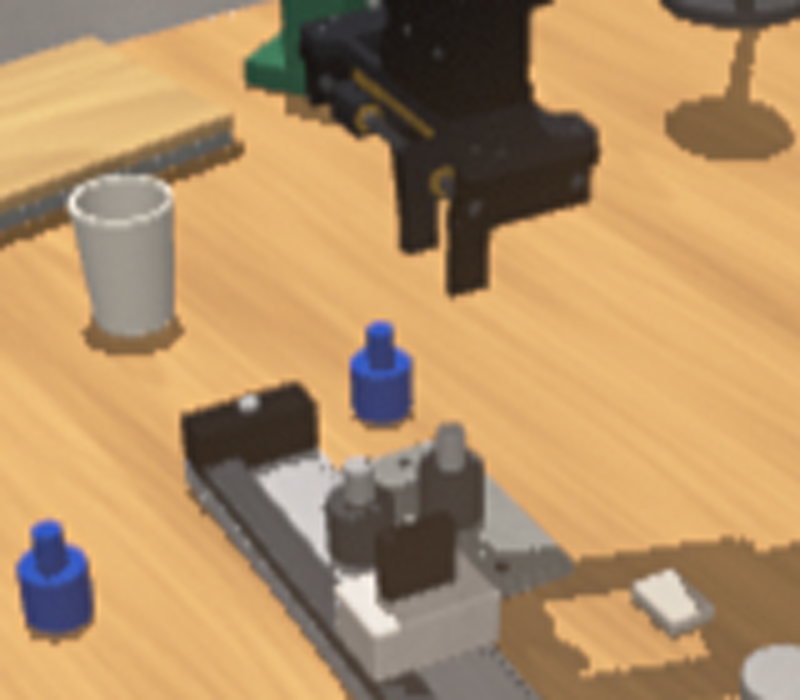

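```bash
python3 wt.py 318,197,.07 307,121,.074 244,215,.01 390,217,.01
python3 -m jog '[[[0.028,0.033,0],0],[[0.03,0.033,0],0],[[0.028,0.033,0],0],[[0,0,0],0],[[0,0,0],0]]' | grep -E "pos|for"
python3 st.py -0.001 -0.018 0.042
python3 -c "
from h import *
snap('wrist','w16')"
```

```text
318,197,.07 world [ 0.5151 -0.0967] track -0.0809 -0.1249
307,121,.074 world [ 0.5784 -0.0955] track -0.0182 -0.1164
244,215,.01 world [ 0.4868 -0.0154] track -0.1184 -0.0475
390,217,.01 world [ 0.4668 -0.1668] track -0.1207 -0.2001
position: [0.6023, 0.0027, 0.1376]
ft_force: [-1.3, 0.6, 0.1]
t 19.95 pos [0.6023 0.0027 0.1376] track -0.0058 -0.0161 jaw yaw -0.1152 tz [-0.004  0.    -1.   ] F [-1.3  0.6  0.1] w 0.5026119608828304 j6 1.56
goal [6.068e-01 2.000e-04] shift [ 0.0046 -0.0024 -0.0956]
```

View pics/w16.png

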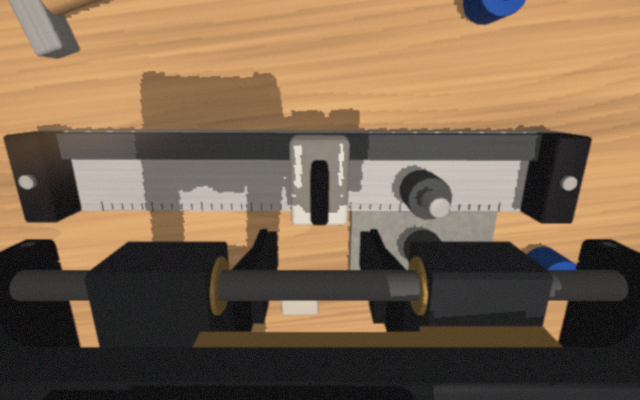

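```bash
python3 -m jog '[[[0.003,-0.001,-0.03],0],[[0,0,-0.03],0],[[0,0,-0.02],0],[[0,0,-0.006],0],[[0,0,0],0]]' | grep -E "pos|for"
python3 -c "
from h import *
snap('wrist','w17');snap('scene','s17');crop('s17','s17c',230,80,390,220,5)"; python3 st.py -0.001 -0.018 0.042
```

```text
position: [0.6049, -0.0001, 0.0529]
ft_force: [0.0, -0.0, 0.5]
t 20.6 pos [6.072e-01 1.000e-04 5.540e-02] track -0.0007 -0.0181 jaw yaw -0.118 tz [ 0.002 -0.    -1.   ] F [0.3 0.3 0.5] w 0.4998901523193501 j6 1.56
goal [6.068e-01 2.000e-04] shift [-0.0003  0.0002 -0.0134]
```

View pics/w17.png

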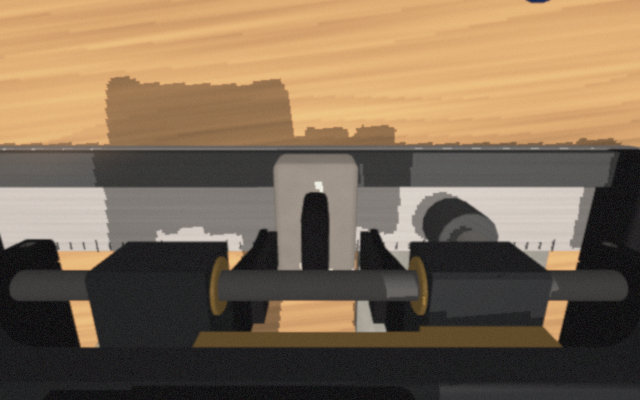

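View pics/s17c.png

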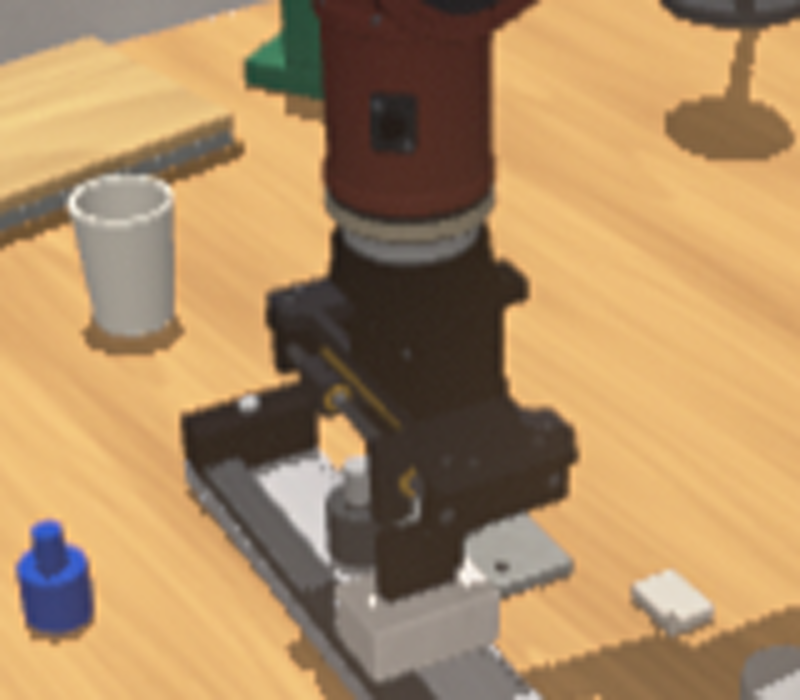

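```bash
python3 -m jog '[[[0,0,-0.008],0],[[0,0,0],0],[[0,0,0],0],[[0,0,0],0],[[0,0,0],0]]' 0 20
python3 -m jog '[[[0,0,0],0],[[0.0008,0.007,0],0],[[0.0012,0.01,0],0],[[0,0,0],0]]'
```

```text
time: 21.1
position: [0.6068, 0.0009, 0.0466]
orientation: [0.998, -0.059, 0.0, -0.0]
ft_force: [0.9, 0.4, 0.9]
width: 0.164
time: 21.5
position: [0.6091, 0.0195, 0.0466]
orientation: [0.998, -0.058, 0.0, -0.001]
ft_force: [0.1, 2.1, 2.3]
width: 0.158
```

```bash
python3 -m jog '[[[0.0029,0.0248,0],0],[[0.0029,0.0248,0],0],[[0.0029,0.0248,0],0],[[0.0029,0.0248,0],0],[[0.0029,0.0248,0],0]]'
python3 -m jog '[[[0.0029,0.0248,0],0],[[0.0017,0.015,0],0],[[0,0,0],0],[[0,0,0],0]]'; python3 st.py 0 0.19 0.0466
```

```text
time: 22.0
position: [0.6236, 0.1425, 0.0466]
orientation: [0.998, -0.058, 0.001, 0.0]
ft_force: [2.1, -3.9, 1.3]
width: 0.16
time: 22.4
position: [0.6283, 0.1822, 0.0466]
orientation: [0.998, -0.058, 0.001, -0.0]
ft_force: [2.8, 1.5, 1.8]
width: 0.155
t 22.4 pos [0.6283 0.1822 0.0466] track -0.0007 0.1652 jaw yaw -0.1164 tz [ 0.001  0.001 -1.   ] F [2.8 1.5 1.8] w 0.15517760251641527 j6 1.85
goal [0.6319 0.2067] shift [0.0036 0.0245 0.    ]
```

```bash
python3 -m jog '[[[0.0010,0.008,0],0],[[0.001,0.008,0],0],[[0.0006,0.005,0],0],[[0,0,0],0]]'|grep -E "pos|for"; python3 -m jog '[[[0.0002,0.002,0],0],[[0,0,0],0]]'|grep -E "pos|for";  python3 -m jog '[[[0.0002,0.002,0],0],[[0,0,0],0]]'|grep -E "pos|for"; python3 st.py 0 0.19 0.0466
```

```text
position: [0.6308, 0.2033, 0.0466]
ft_force: [3.2, 1.6, 3.4]
position: [0.6309, 0.2046, 0.0466]
ft_force: [3.7, -0.9, 3.6]
position: [0.6311, 0.2066, 0.0466]
ft_force: [4.0, -2.0, 5.1]
t 23.2 pos [0.6311 0.2066 0.0466] track -0.0007 0.1897 jaw yaw -0.1173 tz [ 0.001  0.    -1.   ] F [ 4.  -2.   5.1] w 0.16096324729293962 j6 1.89
goal [0.6319 0.2067] shift [0.0008 0.0002 0.    ]
```

```bash
for i in 1; do python3 -m jog '[[[0.0002,0.0015,0],0],[[0,0,0],0]]'|grep -E "pos|for"; python3 -m jog '[[[0.0002,0.0015,0],0],[[0,0,0],0]]'|grep -E "pos|for"; done
```

```text
position: [0.6313, 0.2081, 0.0466]
ft_force: [4.1, -2.2, 5.5]
position: [0.6313, 0.2084, 0.0465]
ft_force: [2.6, -6.0, 6.0]
```

```bash
python3 -m jog '[[[0.0002,0.001,0],0],[[0,0,0],0]]'|grep -E "pos|for"
python3 -m jog '[[[0,0,0],0],[[0,0,0],0],[[0,0,0],0],[[0,0,0],0]]' 0.5
python3 -m jog '[[[0,0,0.02],0],[[0,0,0.04],0],[[0,0,0.04],0],[[0,0,0],0]]'|grep -E "pos|for"
python3 -c "
from h import *
snap('wrist','w18')"
```

```text
position: [0.6313, 0.2084, 0.0466]
ft_force: [1.8, -8.9, 9.0]
time: 24.2
position: [0.6301, 0.211, 0.0452]
orientation: [0.998, -0.058, -0.001, 0.0]
ft_force: [0.3, -0.8, 0.3]
width: 0.434
position: [0.6354, 0.2119, 0.1539]
ft_force: [0.3, 0.1, 1.5]
```

View pics/w18.png

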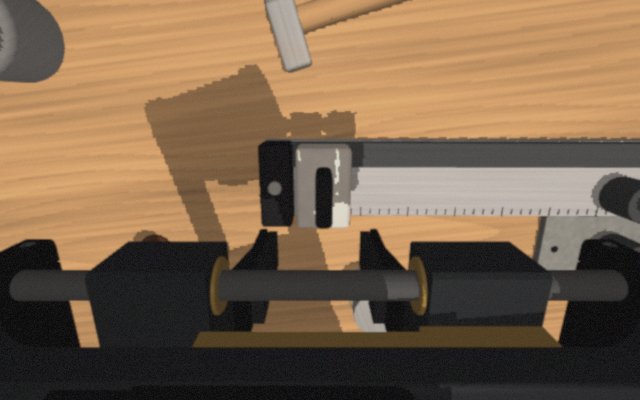

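```bash
python3 -m jog '[[[-0.005,-0.028,0],0.143],[[-0.005,-0.028,0],0.143],[[-0.005,-0.028,0],0.143],[[-0.005,-0.028,0],0.143],[[-0.005,-0.028,0],0.143]]' 0.4|grep -E "pos|for"
python3 -m jog '[[[-0.005,-0.028,0],0.143],[[-0.005,-0.028,0],0.143],[[-0.005,-0.028,0],0.143],[[-0.005,-0.028,0],0.143],[[-0.005,-0.028,0],0.143]]' |grep -E "pos|for"
python3 -m jog '[[[-0.005,-0.026,0],0.143],[[0,0,0],0],[[0,0,0],0]]'|grep -E "pos|for"
python3 st.py -0.0165 -0.116 0.05; python3 -c "
from h import *
snap('wrist','w19');print(proj('wrist',[[.5805,-.0945,.074]]))"
```

```text
position: [0.6047, 0.0699, 0.1443]
ft_force: [0.0, -0.1, 0.5]
position: [0.5798, -0.07, 0.1444]
ft_force: [-0.7, -1.0, 0.5]
position: [0.5754, -0.0953, 0.1449]
ft_force: [0.1, 1.0, 0.4]
t 25.95 pos [ 0.5754 -0.0953  0.1449] track -0.0212 -0.1165 jaw yaw 1.4524 tz [-0.002  0.001 -1.   ] F [0.1 1.  0.4] w 0.40098203336125715 j6 -0.18
goal [ 0.5801 -0.0953] shift [ 0.0047  0.     -0.0949]
[[323.80009434 192.39566011]]
```

View pics/w19.png

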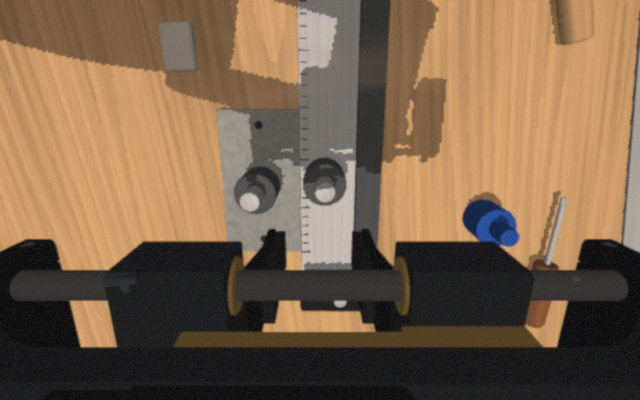

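Wrist view (camera now looking from +y): weight_right's knob is at (325,190), as predicted. The weight on the board is at (250,200), clear of the fingers.

```bash
python3 -m jog '[[[0.005,0.0005,-0.03],0],[[0,0,-0.03],0],[[0,0,-0.03],0],[[0,0,-0.018],0],[[0,0,0],0]]' |grep -E "pos|for"
python3 -m jog '[[[0,0,0],0],[[0,0,0],0]]' |grep -E "pos|for"
python3 -c "
from h import *
snap('wrist','w20');snap('scene','s20');crop('s20','s20c',230,80,390,220,5)"; python3 st.py -0.0165 -0.116 0.0245
```

```text
position: [0.5782, -0.0926, 0.0343]
ft_force: [0.1, 0.5, 0.3]
position: [0.5826, -0.0947, 0.0398]
ft_force: [1.2, -0.5, -0.1]
t 26.8 pos [ 0.5826 -0.0951  0.04  ] track -0.014 -0.1155 jaw yaw 1.4558 tz [ 0.003 -0.001 -1.   ] F [-0.  -0.5  0.3] w 0.39696119872681834 j6 -0.18
goal [ 0.5801 -0.0953] shift [-0.0025 -0.0002 -0.0155]
```

View pics/w20.png

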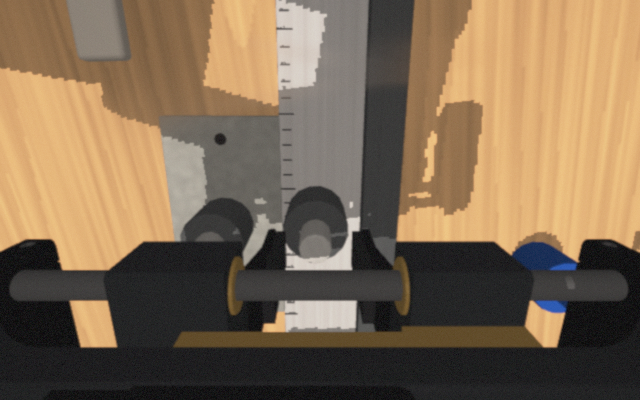

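View pics/s20c.png

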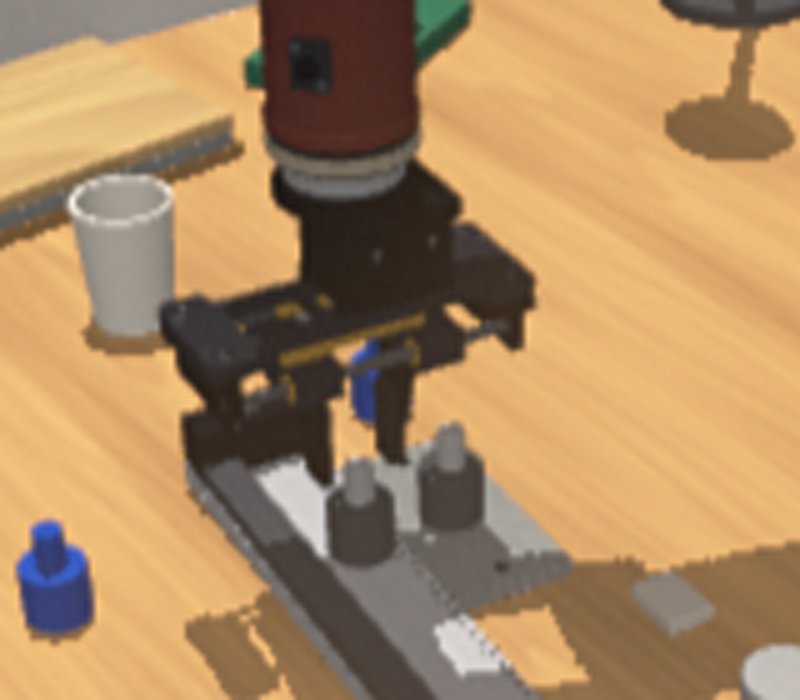

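```bash
python3 -m jog '[[[-0.002,0,-0.009],0],[[0,0,-0.006],0],[[0,0,0],0]]' |grep -E "pos|for"
python3 -m jog '[[[0,0,0],0],[[0,0,0],0],[[0,0,0],0],[[0,0,0],0],[[0,0,0],0]]' 0 30
python3 -c "
from h import *
snap('wrist','w21')"; python3 st.py -0.0165 -0.116 0.0245
```

```text
position: [0.578, -0.0947, 0.0218]
ft_force: [-0.3, -0.4, -0.5]
time: 27.6
position: [0.5797, -0.0951, 0.0235]
orientation: [0.747, 0.665, 0.0, 0.0]
ft_force: [0.8, -0.0, -0.5]
width: 0.198
t 27.65 pos [ 0.5797 -0.0951  0.0235] track -0.0169 -0.1158 jaw yaw 1.4558 tz [ 0.001 -0.    -1.   ] F [ 1.7 -0.3 -0.1] w 0.1923548599571213 j6 -0.18
goal [ 0.5801 -0.0953] shift [ 0.0004 -0.0002  0.001 ]
```

View pics/w21.png

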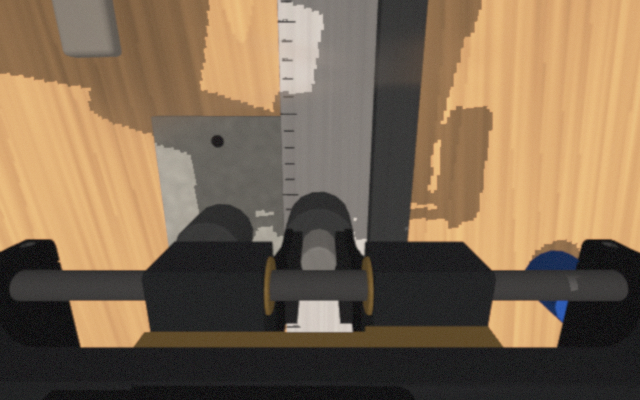

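```bash
python3 -m jog '[[[0,0,0.005],0],[[0,0,0.015],0],[[0,0,0.015],0],[[0.0023,0.02,0],0],[[0.004,0.035,0],0]]' |grep -E "pos|for|wid"
python3 -m jog '[[[0.0046,0.0395,0],0],[[0.0046,0.0395,0],0],[[0.0046,0.0395,0],0],[[0.0046,0.0395,0],0],[[0.002,0.015,0],0]]' |grep -E "pos|for|wid"
python3 -m jog '[[[0,0,0],0],[[0,0,0],0],[[0,0,0],0]]' |grep -E "pos|for|wid"
python3 st.py -0.0165 0.131 0.0235
python3 -c "
from h import *
snap('wrist','w22');snap('scene','s22');crop('s22','s22c',270,140,430,280,5)"
```

```text
position: [0.587, -0.0416, 0.0609]
ft_force: [0.2, 0.6, -3.6]
width: 0.194
position: [0.6065, 0.1369, 0.06]
ft_force: [0.1, -0.9, -3.7]
width: 0.192
position: [0.6061, 0.1318, 0.0586]
ft_force: [-0.2, -0.5, -3.8]
width: 0.198
t 28.95 pos [0.6061 0.1318 0.0586] track -0.017 0.1126 jaw yaw 1.4548 tz [ 0.    -0.001 -1.   ] F [-0.2 -0.5 -3.8] w 0.1983265672543343 j6 0.2
goal [0.6087 0.15  ] shift [ 0.0026  0.0182 -0.0351]
```

View pics/w22.png

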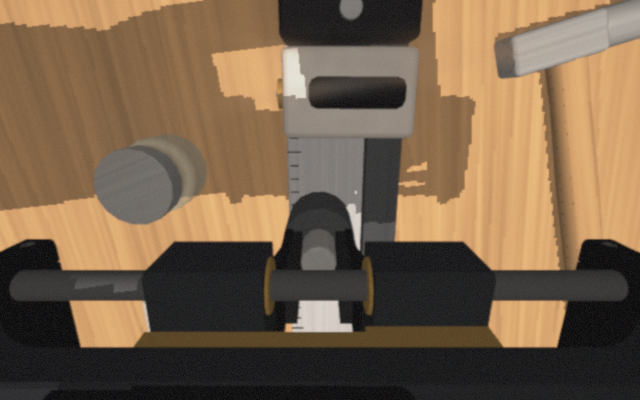

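View pics/s22c.png

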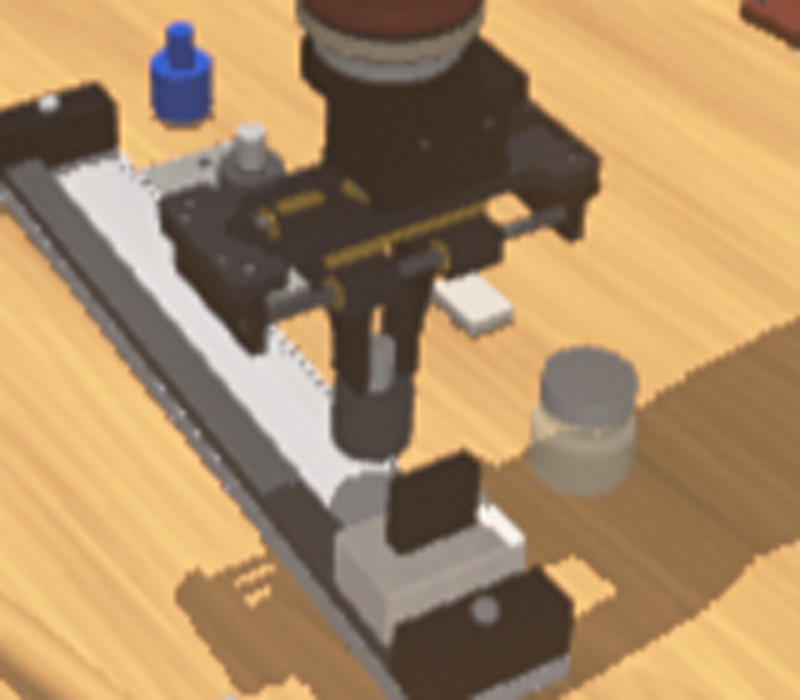

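```bash
python3 wt.py 357,92,.101 320,136,.06 350,136,.06 320,46,.06; python3 st.py -0.0165 0.131 0.0235
```

```text
357,92,.101 world [0.6326 0.2085] track 0.0005 0.1919
320,136,.06 world [0.6138 0.1867] track -0.0157 0.168
350,136,.06 world [0.6311 0.1847] track 0.0018 0.168
320,46,.06 world [0.6193 0.2346] track -0.0157 0.2162
t 29.05 pos [0.606  0.1317 0.0584] track -0.017 0.1125 jaw yaw 1.4542 tz [-0. -0. -1.] F [-0.7  0.  -4.5] w 0.19813193420305125 j6 0.2
goal [0.6087 0.15  ] shift [ 0.0027  0.0184 -0.0349]
```

```bash
python3 -m jog '[[[0.0015,0.012,0],0],[[0.0012,0.009,0],0],[[0,0,0],0],[[0,0,-0.015],0],[[0,0,-0.012],0]]' |grep -E "pos|for|wid"
python3 -m jog '[[[0,0,-0.003],0],[[0,0,0],0],[[0,0,0],0]]' |grep -E "pos|for|wid"; python3 st.py -0.0165 0.134 0.0235
```

```text
position: [0.6084, 0.154, 0.0299]
ft_force: [-1.5, -0.3, -4.0]
width: 0.199
position: [0.6086, 0.1539, 0.028]
ft_force: [0.8, -0.3, -3.3]
width: 0.194
t 29.85 pos [0.6086 0.1539 0.028 ] track -0.017 0.1348 jaw yaw 1.4556 tz [-0. -0. -1.] F [ 0.8 -0.3 -3.3] w 0.1939461005838905 j6 0.24
goal [0.609 0.153] shift [ 0.0004 -0.0009 -0.0045]
```

```bash
python3 -m jog '[[[0,0,-0.0015],0],[[0,0,-0.0015],0],[[0,0,0],0]]' |grep -E "pos|for|wid"
python3 -m jog '[[[0,0,-0.0008],0],[[0,0,0],0]]' |grep -E "pos|for|wid"
python3 -m jog '[[[0,0,-0.0006],0],[[0,0,0],0]]' |grep -E "pos|for|wid"
```

```text
position: [0.6087, 0.154, 0.0253]
ft_force: [0.0, 0.1, -4.5]
width: 0.193
position: [0.6087, 0.1541, 0.0244]
ft_force: [-0.1, -0.6, -4.0]
width: 0.196
position: [0.6086, 0.154, 0.0238]
ft_force: [-0.5, -0.1, -3.1]
width: 0.199
```

```bash
python3 -m jog '[[[0,0,-0.0006],0],[[0,0,0],0]]' |grep -E "pos|for|wid"
python3 -m jog '[[[0,0,-0.0006],0],[[0,0,0],0]]' |grep -E "pos|for|wid"
```

```text
position: [0.6089, 0.1541, 0.0235]
ft_force: [-0.7, 0.3, -3.0]
width: 0.194
position: [0.6092, 0.1541, 0.0234]
ft_force: [-2.0, -0.2, 2.0]
width: 0.196
```

```bash
python3 -m jog '[[[0,0,0],0],[[0,0,0],0],[[0,0,0],0],[[0,0,0],0],[[0,0,0],0]]' 0.45|grep -E "pos|for|wid"
python3 -m jog '[[[0,0,0.02],0],[[0,0,0.03],0],[[0,0,0.04],0],[[-0.02,0,0.03],0],[[-0.02,0,0.03],0]]' |grep -E "pos|for"
python3 -m jog '[[[-0.04,-0.02,0],0],[[-0.04,-0.02,0],0],[[-0.04,0,0],0],[[-0.04,0,0],0],[[-0.0,0,0],0]]' |grep -E "pos|for"
python3 -c "
from h import *
snap('wrist','w23');snap('top','t23');crop('t23','t23c',200,150,440,290,3.3);snap('scene','s23')
crop('s23','s23c',230,120,430,290,4)"
```

```text
position: [0.6087, 0.1541, 0.0226]
ft_force: [-0.3, -0.3, -0.2]
width: 0.438
position: [0.5686, 0.154, 0.1741]
ft_force: [0.4, 0.2, -0.3]
position: [0.4043, 0.1141, 0.1717]
ft_force: [1.2, 0.3, 0.3]
```

View pics/t23c.png

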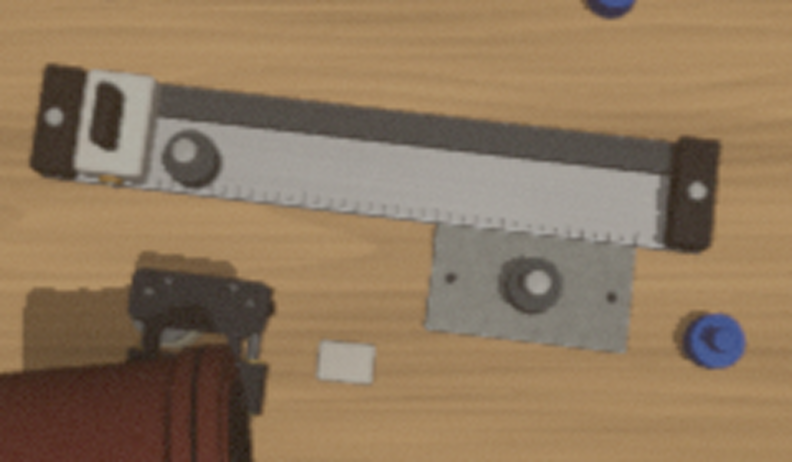

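View pics/s23c.png

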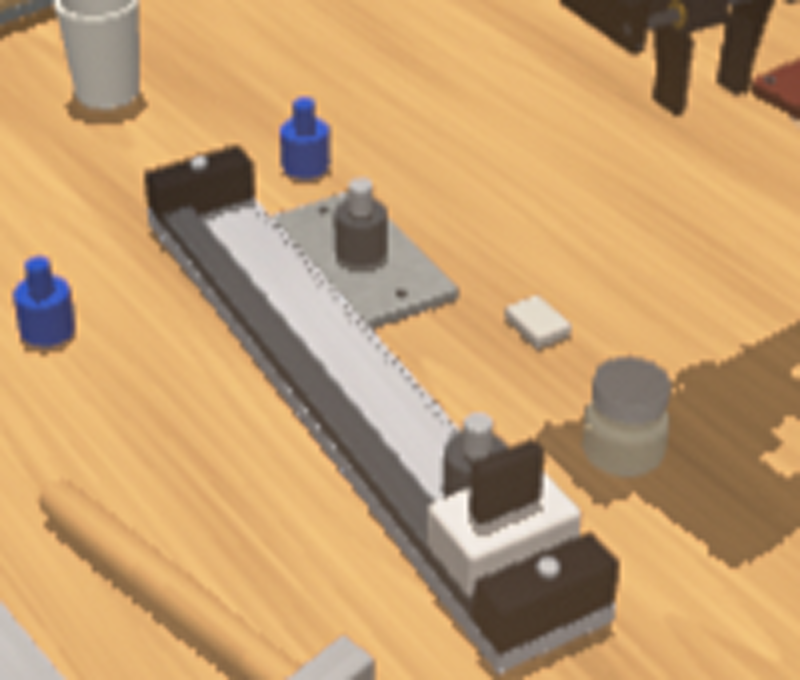

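```bash
python3 - <<'E'
from h import *
p=P('top');yaw=-.116;O=np.array([0.6099,0.018]);X=np.array([np.cos(yaw),np.sin(yaw)]);Y=np.array([-X[1],X[0]])
for n,u,v,z in[('grip',107,116,.101),('wr knob',184,150,.074),('wl knob',538,282,.07),('b1',436,226,.01),('b2',635,248,.01),('b3',627,352,.01),('b4',427,328,.01)]:
    d=ray('top',200+u/3.3-.4,150+v/3.3-.4,z,p)[:2]-O;print(n,(d@X).round(4),(d@Y).round(4))
E
python3 st.py
```

```text
grip -0.001 0.1868
wr knob -0.0147 0.1349
wl knob -0.0787 -0.1254
b1 -0.0407 -0.0499
b2 -0.04 -0.1993
b3 -0.1175 -0.2006
b4 -0.1172 -0.0519
t 32.6 pos [0.4096 0.1141 0.1733] track -0.2101 0.0723 jaw yaw 1.4559 tz [ 0.002  0.    -1.   ] F [ 0.1 -0.   0.5] w 0.44965643328881694 j6 0.2
```

```bash
python3 -c "
from bench import order
print(order.job_done())"
```

```text
the job is handed in; nothing more can be done
None
```

The job is done and handed in at about 32.6 s of the 72 s. The hand-in gave no verdict, so the results below are my own last checks.

1. **Board:** I pushed the board, at the right half, flush to the guide with about 6 N of push. Its front edge measures -0.040 to -0.041 m in the track's frame, and it is square to within 0.01 rad.
2. **weight_left:** This was the blocking weight. It stands upright on the board, within about 2 mm of the middle.
3. **Carriage:** I slid the carriage left until it met the end stop, with contact force rising to about 9 N. It measures 0.187 m from the top camera and 0.192 m from the wrist camera. The limit is 0.184 m, and no gap to the stop is visible.
4. **weight_right:** It stands upright on the track strip at x = -15 mm. It is 52 to 57 mm from the grip, against an allowed 40 to 75 mm.

The gripper is open and clear of everything. The jar, chalk and blue look-alikes look unmoved in the last pictures.

**Fingertip height:** My first push passed over the board without touching it, because the real fingertips sit about 31 mm above the reported TCP. I saw this in the wrist and scene pictures, corrected the heights, and used the corrected value for every later grasp and placing.

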